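# Find the stamped specimen crate and send it to the dispatch line

### The job

One of the two white specimen crates carries a round green stamp on its underside. Starting with the crate on the robot's left, tip each in turn up on its near edge, towards the robot, until it is steeply tipped and its underside shows to someone in front of the bench (about 70 degrees, nearly on its side), and let it gently down flat again; when both have been checked, push the stamped crate across the bench until its far edge stands on the yellow dispatch tape, square to it. Use the fingertips only: never lift or drop a crate, and leave the other crate, the bottle, the jar and the tube rack where they are.

Things in the scene. Friction and masses are not known exactly. Their poses are not given: they have to be found in the camera images.
- crate_a: one of two outwardly identical open white crates with a blue rim: 140 mm deep (its x), 110 mm wide (its y), 80 mm high, upright outside faces, steel floor, 0.5 to 0.85 kg, vials fixed in foam inside. A blue grip ledge runs across the near face, standing 14 mm out, 46 to 54 mm up. Origin: centre of its underside, on the bench; x points roughly away from the robot, y to its left, z up
- crate_b: the other crate: same size, frame and behaviour. Either one, pulled towards the robot high on its far face, tips on its near bottom edge (70 mm from its origin along -x; rubber runners there) with little sliding. At about 1.27 rad the grip ledge meets the bench and stops it. Its weight lies low (12 mm up), so that it falls back flat whenever it is not held
- stamp (a point): centre of the round green stamp (flat green disc, 92 mm across, with a white tick in it), in the middle of the underside of the stamped crate, 3 mm above that crate's origin; seen only when the crate is tipped
- crate_a_far_edge (a point): middle of the far bottom edge of crate_a (70 mm from its origin along its x); it is 127 mm up when the crate is tipped by 65 degrees
- crate_b_far_edge (a point): middle of the far bottom edge of crate_b (70 mm from its origin along its x); it is 127 mm up when the crate is tipped by 65 degrees
- line_mid (a point): centre of the dispatch line: a flat yellow tape stuck to the bench beyond the crates, 40 mm wide (its x, pointing away from the robot) and 700 mm long (its y), less than 1 mm thick
- jar: small jar with an orange cap, 42 mm across, 60 mm high, loose between the crates; origin at the centre of its foot. To be left alone
- bottle: white reagent bottle, 64 mm across, 150 mm high, loose, to one side of the crates; origin at the centre of its foot. To be left alone
- tube_rack: blue tube rack with tubes, 190 x 70 mm, 92 mm high, loose, to the other side of the crates; origin at the centre of its foot. To be left alone

How it is judged:
By the outcome, as a careful person would: the job done as asked, in the order asked, and still so for the second after the job is handed in, with the robot touching nothing.
It also fails if it takes over 72 s, if anything falls off the work surface, if the arm or the gripper's body presses on something with over 40 N, if the wrist force passes 120 N, or if a joint passes its speed limit or range.

### The arm

A 7-joint arm with a two-finger parallel gripper is mounted at the origin on the work surface. World frame = base frame: x ahead of the robot, y to its left, z up, the work surface at z = 0. Lengths are in mm, angles in degrees, forces in N, time in s.
With the tool pointing down it reaches from about 400 to 850 mm from the base axis. Payload 4.4 kg.
Tool frame: the origin (TCP) lies midway between the tips of the shut fingers; the grasp point (between the pads) lies 19 mm behind it; x points along the fingers, y is the direction in which the jaws open and shut, and the axes are right-handed (so a half turn about x gives the same grasp; the last joint's range is limited). The gripper opens to 94 mm and grips with 3 to 60 N. Pads are 16 mm wide; open, the fingers measure 119 mm over their backs; the gripper's body (75 mm by 177 mm) begins 78 mm behind the grasp point.
Start: joints at [-80.604, 36.005, 2.206, 86.941, -1.547, 57.084, -1.146], TCP at [148.032, 632.933, 205.478] pointing down, gripper open.
Joint ranges: [-175.42, 175.42], [-21.48, 121.26], [-71.46, 75.88], [10.55, 141.38], [-63.04, 243.04], [13.31, 113.54], [-168.57, 168.57]. Speed limits (degrees/s): [147.25, 147.25, 180, 180, 180, 180, 180].

### API

Orientations are given as a 3x3 rotation matrix whose columns are the frame's x, y, z axes.
In Python, from station import manip gives the robot as it stands. The module is installed in compiled form; this text tells all that it offers.
- The arm moves only by the tool carry_out, never from a script. Its argument "rows" is a list of rows, each a list of 7 numbers: the shift along the tool's x, y, z in m, then the turn, a rotation vector about the tool's x, y, z in rad, then the opening in per cent of the stroke, from 0 (shut) to 100 (fully open). A call has 1 to 5 rows; each row is the pose to reach, as a shift and turn from the pose commanded when the call began, along the tool's axes at that moment; what a row does not reach only later rows make up. A row lasts 1/12 s, in which the tool goes at most 41.7 mm and 7.16 degrees, less where a joint would pass 70% of its speed; a pose out of reach is approached as far as the arm can. A call with a gripper value outside its range is refused whole. The fingers move at their own pace and stop on an object; the grip force is fixed at half the most. Time passes only in rows, so rows that repeat a pose let the fingers close. It gives the time, the measured TCP pose, the force and the opening at its end, in the units of the state.
- manip.get_state(): the state, without advancing time (a new reading comes with each control period).
- manip.grab_frame(name): name is "side" or "top"; returns a dict with "image" (400x640x3 uint8, red, green, blue), "range_z" (400x640 float32, mm along the optical axis (not along the pixel's ray), 0 where there is no reading), "fx", "fy", "cx", "cy" (pixels), "R" (3x3) and "t" (3): a world point X has camera coordinates R X + t. Camera axes: x right, y down, z forward; pixel columns grow to the right and rows downward; lengths in mm; the calibration is good to about 2 mm. A picture is of the moment at which its call begins.
- manip.close_job(): hands the job in, once; it reports no verdict.
The state is a dict: "time_s": time; "qpos": joint angles; "qd": joint speeds; "tau": joint torques, N m; "tool_pos": TCP position; "tool_rot": TCP orientation; "contact_force": force on the tool from outside, world axes, zero at the start; "ft_torque": the same for the moment, N m; "gripper_width": opening from 0.0 (shut) to 1.0 (fully open).
Only numpy, scipy, OpenCV 4.12 (cv2) and the standard library are available. Lean on these libraries where they do the work, as an engineer would, in place of code of your own. Each camera call takes 0.05 s, during which the arm holds its last target.

## Working session

There is one attempt and no reset: what is moved stays moved. The work goes in short steps, Python scripts to look and compute and a tool call to move; the robot and the scene stay as the last step left them, time stands still between calls to the robot, and variables do not carry over. Pictures are saved under pics/ and viewed, and the job is handed in when it is done.

Besides the shell and the picture viewer there is one more tool, called after "Call:" as name(argument=value, ...) on one line, values as JSON. carry_out: Moves the arm, as the interface text tells. Its arguments: {"type":"object","properties":{"rows":{"type":"array"}},"required":["rows"]}

```bash
mkdir -p pics; python3 - <<'E'
from station import manip
import cv2,numpy as np
s=manip.get_state();print({k:np.round(v,3).tolist() for k,v in s.items()})
for n in("side","top"):
    f=manip.grab_frame(n);cv2.imwrite(f"pics/{n}0.png",f["image"][:,:,::-1]);print(n,f["fx"],f["fy"],f["cx"],f["cy"],f["R"].round(3).tolist(),f["t"].round(1).tolist(),"campos",(-f["R"].T@f["t"]).round(0))
E
```

```text
{'time_s': 0.0, 'qpos': [-80.604, 36.056, 2.202, 86.993, -1.547, 57.083, -1.147], 'qd': [0.012, 0.004, 0.025, -0.039, -0.071, -0.071, 0.079], 'tau': [0.0, -54.974, 1.144, -18.663, -0.052, 0.024, 0.0], 'tool_pos': [147.875, 632.306, 204.604], 'tool_rot': [[-0.0, 0.228, 0.974], [-0.002, 0.974, -0.228], [-1.0, -0.002, 0.0]], 'contact_force': [0.155, 0.031, 0.316], 'ft_torque': [0.056, 0.026, -0.06], 'gripper_width': 1.004}
side 364.7377212923559 364.7377212923559 319.39893861517857 198.47951200847055 [[0.803, -0.595, 0.015], [-0.432, -0.6, -0.674], [0.41, 0.535, -0.739]] [-471.7, 310.0, 678.4] campos [ 234. -458.  717.]
top 426.03907098211437 426.03907098211437 315.9246056052788 192.2467455903845 [[-0.012, -1.0, -0.027], [-0.986, 0.016, -0.168], [0.168, 0.025, -0.985]] [24.1, 591.9, 1164.2] campos [ 388.  -14. 1247.]
```

View pics/side0.png

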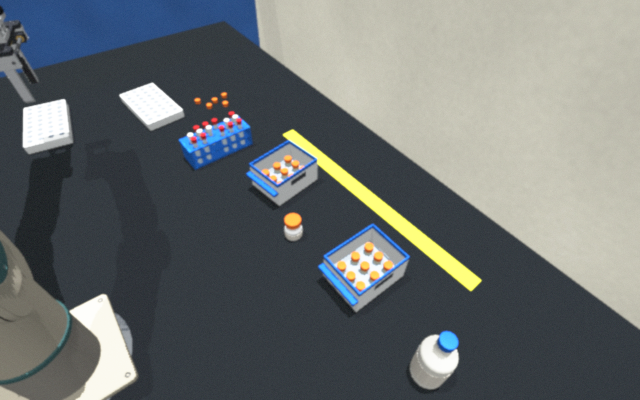

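View pics/top0.png

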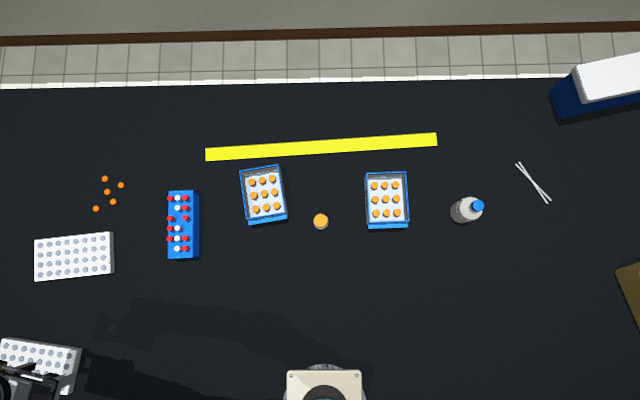

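```bash
cat > h.py <<'E'
from station import manip
import cv2,numpy as np
def world(f):
    d=f["range_z"];v,u=np.mgrid[0:400,0:640]
    P=np.stack([(u-f["cx"])/f["fx"]*d,(v-f["cy"])/f["fy"]*d,d],-1)
    W=(P-f["t"])@f["R"]; W[d==0]=np.nan; return W
def ray(f,u,v,z):
    c=-f["R"].T@f["t"]; r=f["R"].T@np.array([(u-f["cx"])/f["fx"],(v-f["cy"])/f["fy"],1])
    return c+r*(z-c[2])/r[2]
def plane(f,pts,z): return np.array([ray(f,u,v,z)[:2] for u,v in pts])
def hsv(f): return cv2.cvtColor(f["image"],cv2.COLOR_RGB2HSV)
def show(f,n): cv2.imwrite(f"pics/{n}.png",f["image"][:,:,::-1])
E
python3 - <<'E'
from h import *
np.set_printoptions(suppress=True,precision=1)
f=manip.grab_frame("top");W=world(f);H=hsv(f)
y=cv2.inRange(H,(22,120,120),(35,255,255))
r=cv2.minAreaRect(np.argwhere(y>0)[:,::-1].astype(np.float32));b=cv2.boxPoints(r);print("tape",plane(f,b,0.5))
bl=cv2.inRange(H,(100,120,60),(125,255,255))
for n,(u0,u1,v0,v1) in dict(left=(225,300,155,230),right=(350,425,160,235)).items():
    m=np.zeros_like(bl);m[v0:v1,u0:u1]=bl[v0:v1,u0:u1]
    Z=W[...,2]
    print(n,np.histogram(Z[m>0],bins=[-20,0,20,40,45,50,55,60,70,75,80,85,100]))
    for lo,hi,zz in((70,90,80),(40,60,54)):
        k=(m>0)&(Z>lo)&(Z<hi)
        q=np.argwhere(k)[:,::-1].astype(np.float32)
        rr=cv2.minAreaRect(q);B=plane(f,cv2.boxPoints(rr),zz)
        print(zz,B.tolist(),"c",B.mean(0),"sides",[np.linalg.norm(B[i]-B[i-1]) for i in range(4)],[np.degrees(np.arctan2(*(B[i]-B[i-1])[::-1])) for i in range(4)])
# heights and objects
for n,(u,v) in dict(jar=(320,221),bottle=(478,205),rack=(180,225)).items(): print(n,W[v,u])
E
```

```text
tape [[ 562.   373.4]
 [ 898.9  335.9]
 [ 667.6 -980.1]
 [ 357.4 -892. ]]
left (array([ 43,  32,   4,   4,  22, 144,  67,  47,  41, 112,  75,   0]), array([-20,   0,  20,  40,  45,  50,  55,  60,  70,  75,  80,  85, 100]))
80 [[653.1076237266841, 235.71036183343134], [670.140025473611, 123.91701899139039], [530.3914674050915, 100.73117487831935], [513.7137551095368, 210.28463835606638]] c [591.8 167.7] sides [np.float64(141.6937472946564), np.float64(113.08339494844866), np.float64(141.65889611833774), np.float64(110.81564622102489)] [np.float64(10.33722426103837), np.float64(-81.33725417880477), np.float64(-170.57980086471818), np.float64(98.65588118607477)]
54 [[651.7614259671951, 233.69567107212447], [667.2463378261887, 122.47677183621735], [515.3758671706748, 99.23740855245153], [500.20507328810965, 208.08336121669973]] c [583.6 165.9] sides [np.float64(153.70529741527332), np.float64(112.29170068410069), np.float64(153.63823698208117), np.float64(109.89810916669603)] [np.float64(9.592087350719973), np.float64(-82.07371209067962), np.float64(-171.30003111078517), np.float64(97.93
[... 448 characters left out ...]
1322875), np.float64(110.35502360117476)] [np.float64(1.5004746449741897), np.float64(-87.56623831038966), np.float64(-179.41489481733154), np.float64(92.55248700978179)]
54 [[636.1223200384736, -130.56279838368033], [636.3634974035515, -241.3261810150546], [487.37522943441525, -237.08568259241608], [486.8157203486128, -128.59998079778336]] c [ 561.7 -184.4] sides [np.float64(149.319500949554), np.float64(110.76364520214044), np.float64(149.04860220517182), np.float64(108.48714460382425)] [np.float64(-0.753179604257866), np.float64(-89.87524375866337), np.float64(178.36968983419962), np.float64(90.29549723562432)]
jar [509.    5.1  58.1]
bottle [ 534.6 -402.6  152.6]
rack [502.4 396.6  68.2]
```

```bash
python3 - <<'E'
from h import *
np.set_printoptions(suppress=True,precision=1)
for n in("top","side"):
    f=manip.grab_frame(n);H=hsv(f)
    y=cv2.inRange(H,(22,150,120),(35,255,255))
    N,L,S,C=cv2.connectedComponentsWithStats(y);i=1+S[1:,4].argmax()
    ys,xs=np.nonzero(L==i)
    P=plane(f,np.c_[xs,ys],0.5)
    r=cv2.minAreaRect(P.astype(np.float32));print(n,r,cv2.boxPoints(r), P.mean(0))
    vx,vy,_,_=cv2.fitLine(P.astype(np.float32),cv2.DIST_L2,0,.01,.01).ravel();print("dir deg",np.degrees(np.arctan2(vy,vx)))
    H=hsv(f)
    g=cv2.inRange(H,(40,80,60),(85,255,255));print("green",g.sum()//255)
E
```

```text
top ((741.2330322265625, 2.473052978515625), (42.88033676147461, 701.9481201171875), 2.889106035232544) [[ 702.1  351.9]
 [ 737.5 -349.1]
 [ 780.3 -347. ]
 [ 745.   354.1]] [741.1   1.4]
dir deg -87.11568
green 0
side ((739.310791015625, -0.055877685546875), (44.16365432739258, 697.0338134765625), 3.0026793479919434) [[ 699.   346.8]
 [ 735.5 -349.3]
 [ 779.6 -346.9]
 [ 743.1  349.1]] [743.7 -85.2]
dir deg -88.097694
green 1
```

```bash
cat > plan.py <<'E'
import numpy as np, sys
from scipy.spatial.transform import Rotation as Ro
from station import manip
def Rt(yaw,pitch=0):
    # tool x down, tool z along yaw heading; pitch (deg): tips swing toward the robot(-) / away(+)
    c,s=np.cos(np.radians(yaw)),np.sin(np.radians(yaw))
    h=np.array([c,s,0]);d=np.array([0,0,-1.]);p=np.radians(pitch)
    x=np.cos(p)*d+np.sin(p)*h; z=np.cos(p)*h-np.sin(p)*d
    return np.c_[x,np.cross(z,x),z]
def rows(tgts,p0=None,R0=None):
    s=manip.get_state()
    p0=np.array(s["tool_pos"]) if p0 is None else np.array(p0,float)
    R0=np.array(s["tool_rot"]) if R0 is None else R0
    out=[]
    for p,R,o in tgts:
        out.append([*np.round(R0.T@(np.array(p)-p0)/1000,4),*np.round(Ro.from_matrix(R0.T@R).as_rotvec(),3),o])
    return out
def lin(p0,yaw0,p1,yaw1,n,o,pitch0=0,pitch1=0):
    return [(np.array(p0)+(np.array(p1)-p0)*k/n,Rt(yaw0+(yaw1-yaw0)*k/n,pitch0+(pitch1-pitch0)*k/n),o) for k in range(1,n+1)]
def pr(rs):
    for i in range(0,len(rs),5): print([[float(v) for v in r] for r in rs[i:i+5]])
E
python3 - <<'E'
from plan import *
T=lin([148,633,205.5],-13.2,[684,183,150],9.4,20,60)
p0=np.array([148,633,205.5]);R0=Rt(-13.2)
for i in range(0,20,5):
    c=T[i:i+5];print([[float(v) for v in r] for r in rows(c,p0,R0)]);p0,R0=c[-1][0],c[-1][1]
E
```

```text
[[0.0028, -0.0158, 0.0312, -0.02, 0.0, 0.0, 60.0], [0.0056, -0.0316, 0.0625, -0.039, 0.0, 0.0, 60.0], [0.0083, -0.0474, 0.0937, -0.059, 0.0, 0.0, 60.0], [0.0111, -0.0631, 0.1249, -0.079, 0.0, 0.0, 60.0], [0.0139, -0.0789, 0.1561, -0.099, 0.0, 0.0, 60.0]]
[[0.0028, -0.0188, 0.0295, -0.02, 0.0, 0.0, 60.0], [0.0056, -0.0376, 0.059, -0.039, 0.0, 0.0, 60.0], [0.0083, -0.0564, 0.0886, -0.059, 0.0, 0.0, 60.0], [0.0111, -0.0751, 0.1181, -0.079, 0.0, 0.0, 60.0], [0.0139, -0.0939, 0.1476, -0.099, 0.0, 0.0, 60.0]]
[[0.0028, -0.0216, 0.0275, -0.02, 0.0, 0.0, 60.0], [0.0056, -0.0432, 0.0551, -0.039, 0.0, 0.0, 60.0], [0.0083, -0.0648, 0.0826, -0.059, 0.0, 0.0, 60.0], [0.0111, -0.0864, 0.1101, -0.079, 0.0, 0.0, 60.0], [0.0139, -0.108, 0.1377, -0.099, 0.0, 0.0, 60.0]]
[[0.0028, -0.0242, 0.0253, -0.02, 0.0, 0.0, 60.0], [0.0056, -0.0484, 0.0505, -0.039, 0.0, 0.0, 60.0], [0.0083, -0.0726, 0.0758, -0.059, 0.0, 0.0, 60.0], [0.0111, -0.0968, 0.1011, -0.079, 0.0, 0.0, 60.0], [0.0139, -0.121, 0.1264, -0.099, 0.0, 0.0, 60.0]]
```

Call:
carry_out(rows=[[0.003,-0.016,0.031,-0.02,0,0,60],[0.0055,-0.0315,0.0625,-0.04,0,0,60],[0.0085,-0.0475,0.0935,-0.06,0,0,60],[0.011,-0.063,0.125,-0.08,0,0,60],[0.014,-0.079,0.156,-0.099,0,0,60]])

```text
time_s: 0.67
tool_pos: [283.0, 519.3, 191.4]
tool_rot: [[0.0, 0.129, 0.992], [0.0, 0.992, -0.129], [-1.0, 0.0, 0.0]]
contact_force: [0.5, -0.4, -0.4]
gripper_width: 0.681
```

Call:
carry_out(rows=[[0.003,-0.019,0.0295,-0.02,0,0,60],[0.0055,-0.0375,0.059,-0.04,0,0,60],[0.0085,-0.0565,0.0885,-0.06,0,0,60],[0.011,-0.075,0.118,-0.08,0,0,60],[0.014,-0.094,0.1475,-0.099,0,0,60]])

```text
time_s: 1.08
tool_pos: [417.1, 406.9, 177.4]
tool_rot: [[0.0, 0.031, 1.0], [0.0, 1.0, -0.031], [-1.0, 0.0, 0.0]]
contact_force: [0.5, 0.2, 0.0]
gripper_width: 0.605
```

Call:
carry_out(rows=[[0.003,-0.0215,0.0275,-0.02,0,0,60],[0.0055,-0.043,0.055,-0.04,0,0,60],[0.0085,-0.065,0.0825,-0.06,0,0,60],[0.011,-0.0865,0.11,-0.08,0,0,60],[0.014,-0.108,0.1375,-0.099,0,0,60]])

```text
time_s: 1.5
tool_pos: [551.1, 294.4, 163.4]
tool_rot: [[-0.0, -0.068, 0.998], [0.0, 0.998, 0.068], [-1.0, 0.0, -0.0]]
contact_force: [0.4, 0.9, 0.9]
gripper_width: 0.603
```

Call:
carry_out(rows=[[0.003,-0.024,0.025,-0.02,0,0,60],[0.0055,-0.0485,0.0505,-0.04,0,0,60],[0.0085,-0.0725,0.076,-0.06,0,0,60],[0.011,-0.097,0.101,-0.08,0,0,60],[0.014,-0.121,0.1265,-0.099,0,0,60]])

```text
time_s: 1.92
tool_pos: [685.3, 181.9, 149.3]
tool_rot: [[-0.0, -0.166, 0.986], [-0.0, 0.986, 0.166], [-1.0, -0.0, -0.0]]
contact_force: [0.4, 0.9, 0.3]
gripper_width: 0.601
```

Call:
carry_out(rows=[[0.03,0,0,0,0,0,60],[0.06,0,0,0,0,0,60],[0.084,0,0,0,0,0,60],[0.084,0,0,0,0,0,60]])

```text
time_s: 2.25
tool_pos: [680.0, 181.9, 59.5]
tool_rot: [[-0.01, -0.165, 0.986], [-0.003, 0.986, 0.165], [-1.0, -0.001, -0.01]]
contact_force: [-0.9, -0.6, -1.3]
gripper_width: 0.599
```

```bash
python3 - <<'E'
from h import *
f=manip.grab_frame("side");show(f,"s1");g=manip.grab_frame("top")
a=cv2.resize(f["image"][60:260,160:420],(780,600));cv2.imwrite("pics/s1c.png",a[:,:,::-1])
b=cv2.resize(g["image"][120:280,180:440],(780,480));cv2.imwrite("pics/t1c.png",b[:,:,::-1])
E
```

```text
(no output)
```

View pics/s1c.png

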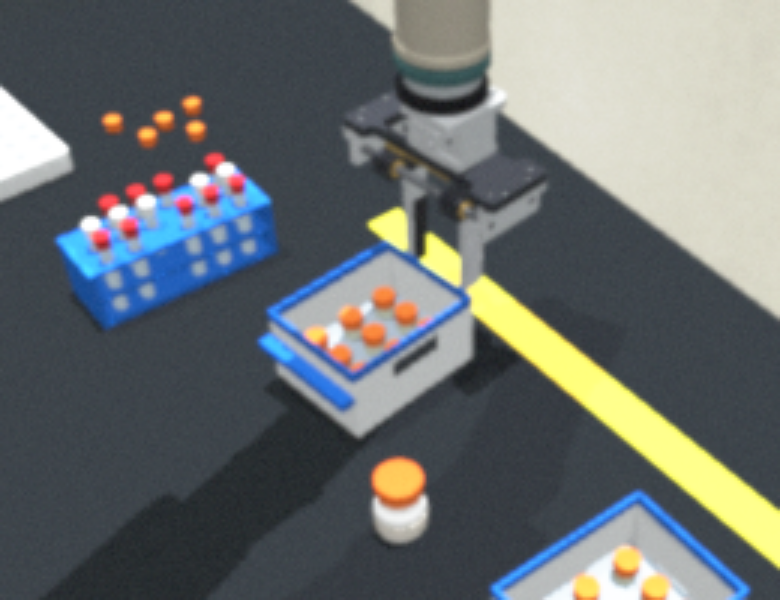

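View pics/t1c.png

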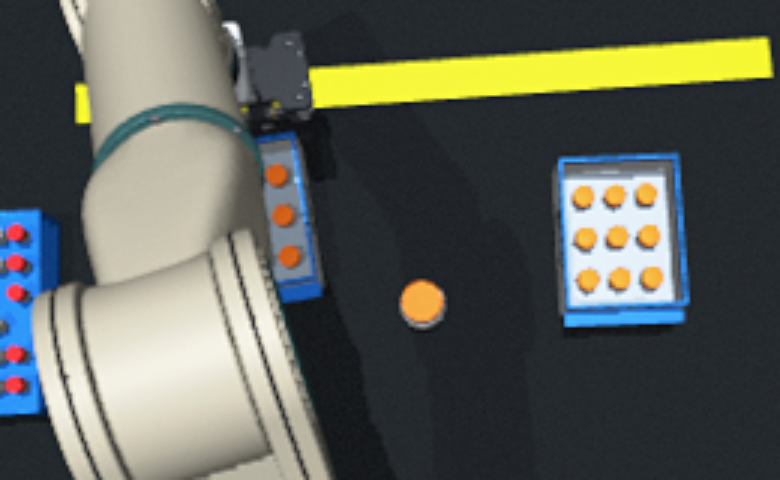

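```bash
python3 - <<'E'
from plan import *
s=manip.get_state();print(s["time_s"],s["tool_pos"],s["tool_rot"][:,0] ,s["contact_force"])
# arc plan: far face normal yaw 9.4, pivot
E
```

```text
2.35 [683.76884244 183.37571514  64.90346591] [-1.68270002e-03 -4.76496804e-04 -9.99998471e-01] [ 0.18474753 -0.19272246  1.23366182]
```

Call:
carry_out(rows=[[0,0,-0.008,0,0,0,60],[0,0,-0.012,0,0,0,60],[0,0,-0.014,0,0,0,60],[0,0,-0.016,0,0,0,60]])

```text
time_s: 2.68
tool_pos: [670.4, 181.5, 67.6]
tool_rot: [[0.005, -0.165, 0.986], [0.001, 0.986, 0.165], [-1.0, 0.001, 0.005]]
contact_force: [4.6, 0.9, 0.7]
gripper_width: 0.6
```

```bash
cat > arc.py <<'E'
from plan import *
def arc(s0,z0,S0,Z0,th):
    # s0,z0: contact corner in crate frame from pivot at theta 0 ; S0,Z0: commanded TCP offset relative; returns cum (dx_tool,dz_tool) in m
    o=[]
    for t in np.radians(th):
        s=s0*np.cos(t)-z0*np.sin(t);z=s0*np.sin(t)+z0*np.cos(t)
        o.append((round(-(z-Z0)/1000,4),round((s-S0)/1000,4)))
    return o
def chunks(th,s0,z0,S0,Z0):
    for i in range(0,len(th),5):
        c=th[i:i+5];print(c.tolist(),arc(s0,z0,S0,Z0,c));
        t=np.radians(c[-1]);S0=s0*np.cos(t)-z0*np.sin(t);Z0=s0*np.sin(t)+z0*np.cos(t)
if __name__=="__main__":
    # corner at theta0: s=140,z=65.5; commanded corner S = 147.3-9.5
    chunks(np.arange(3.5,71,3.5),140,65.5,137.8,65.5)
E
python3 arc.py
```

```text
[3.5, 7.0, 10.5, 14.0, 17.5] [(np.float64(-0.0084), np.float64(-0.0021)), (np.float64(-0.0166), np.float64(-0.0068)), (np.float64(-0.0244), np.float64(-0.0121)), (np.float64(-0.0319), np.float64(-0.0178)), (np.float64(-0.0391), np.float64(-0.024))]
[21.0, 24.5, 28.0, 31.5, 35.0] [(np.float64(-0.0068), np.float64(-0.0066)), (np.float64(-0.0131), np.float64(-0.0136)), (np.float64(-0.019), np.float64(-0.021)), (np.float64(-0.0244), np.float64(-0.0287)), (np.float64(-0.0294), np.float64(-0.0367))]
[38.5, 42.0, 45.5, 49.0, 52.5] [(np.float64(-0.0045), np.float64(-0.0083)), (np.float64(-0.0084), np.float64(-0.0169)), (np.float64(-0.0118), np.float64(-0.0257)), (np.float64(-0.0147), np.float64(-0.0347)), (np.float64(-0.017), np.float64(-0.0439))]
[56.0, 59.5, 63.0, 66.5, 70.0] [(np.float64(-0.0017), np.float64(-0.0093)), (np.float64(-0.0029), np.float64(-0.0186)), (np.float64(-0.0035), np.float64(-0.0281)), (np.float64(-0.0036), np.float64(-0.0375)), (np.float64(-0.003), np.float64(-0.0469))]
```

Call:
carry_out(rows=[[-0.006,0,-0.006,0,0,0,60],[-0.0145,0,-0.0115,0,0,0,60],[-0.0225,0,-0.0165,0,0,0,60],[-0.031,0,-0.022,0,0,0,60],[-0.0385,0,-0.028,0,0,0,60]])

```text
time_s: 3.1
tool_pos: [640.6, 176.2, 105.3]
tool_rot: [[0.001, -0.165, 0.986], [0.0, 0.986, 0.165], [-1.0, 0.0, 0.001]]
contact_force: [2.9, 0.6, -1.3]
gripper_width: 0.599
```

```bash
cat > look.py <<'E'
from h import *
import sys
n=sys.argv[1]
f=manip.grab_frame("side");a=cv2.resize(f["image"][60:310,160:480],(768,600));cv2.imwrite(f"pics/{n}.png",a[:,:,::-1])
H=hsv(f);print("green px side",int((cv2.inRange(H,(40,80,40),(85,255,255))>0).sum()))
if len(sys.argv)>2:
    g=manip.grab_frame("top");b=cv2.resize(g["image"][120:280,180:480],(780,416));cv2.imwrite(f"pics/{n}t.png",b[:,:,::-1])
    print("green top",int((cv2.inRange(hsv(g),(40,80,40),(85,255,255))>0).sum()))
s=manip.get_state();print(s["time_s"],s["tool_pos"].round(1),s["contact_force"].round(1))
E
python3 look.py s2
```

```text
green px side 0
3.15 [639.9 176.2 106.7] [2.  0.3 0.5]
```

View pics/s2.png

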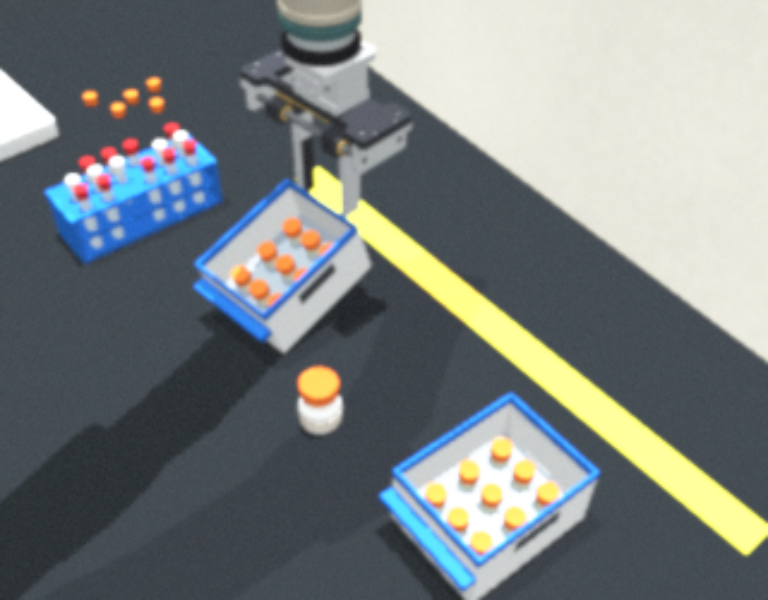

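Tipping works: left crate at roughly 18–20° (view px 280,270), fingers on its far wall.

Call:
carry_out(rows=[[-0.007,0,-0.0065,0,0,0,60],[-0.013,0,-0.0135,0,0,0,60],[-0.019,0,-0.021,0,0,0,60],[-0.0245,0,-0.0285,0,0,0,60],[-0.0295,0,-0.0365,0,0,0,60]])

```text
time_s: 3.57
tool_pos: [604.7, 170.2, 134.6]
tool_rot: [[0.001, -0.165, 0.986], [0.0, 0.986, 0.165], [-1.0, 0.0, 0.001]]
contact_force: [4.3, 0.9, 3.1]
gripper_width: 0.597
```

Call:
carry_out(rows=[[-0.0045,0,-0.0085,0,0,0,60],[-0.0085,0,-0.017,0,0,0,60],[-0.012,0,-0.0255,0,0,0,60],[-0.0145,0,-0.0345,0,0,0,60],[-0.017,0,-0.044,0,0,0,60]])

```text
time_s: 3.98
tool_pos: [561.2, 162.9, 151.6]
tool_rot: [[0.001, -0.165, 0.986], [0.0, 0.986, 0.165], [-1.0, 0.0, 0.001]]
contact_force: [3.6, 0.8, 7.0]
gripper_width: 0.597
```

```bash
python3 look.py s3
```

```text
green px side 0
4.0333 [558.9 162.6 151.9] [0.9 0.5 9.1]
```

View pics/s3.png

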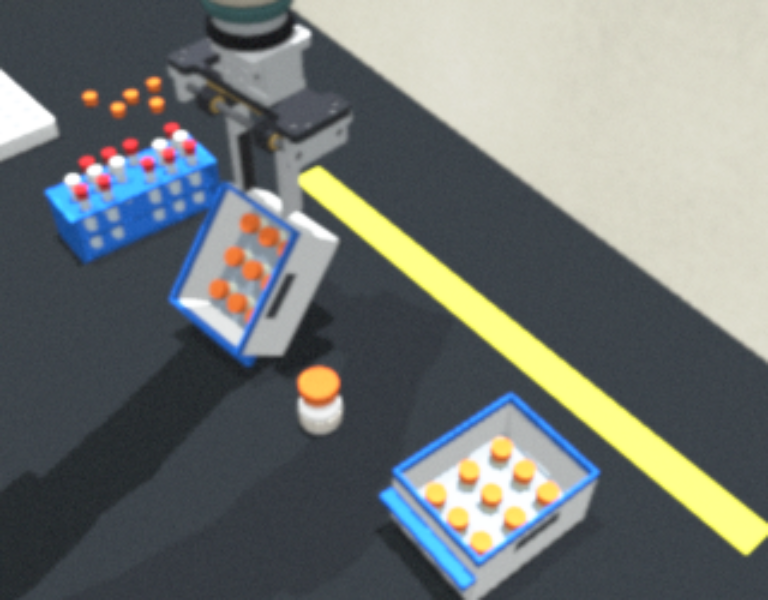

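Crate at about 52–55° (side view px 255,270), clear of rack and jar. Continue to 70°.

Call:
carry_out(rows=[[-0.0015,0,-0.0095,0,0,0,60],[-0.003,0,-0.0185,0,0,0,60],[-0.0035,0,-0.028,0,0,0,60],[-0.0035,0,-0.0375,0,0,0,60],[-0.003,0,-0.047,0,0,0,60]])

```text
time_s: 4.45
tool_pos: [513.3, 154.9, 154.6]
tool_rot: [[-0.001, -0.165, 0.986], [-0.0, 0.986, 0.165], [-1.0, -0.0, -0.001]]
contact_force: [-0.6, 0.4, 12.6]
gripper_width: 0.602
```

```bash
python3 look.py s4 t; python3 - <<'E'
from h import *
np.set_printoptions(suppress=True,precision=1)
# tilt from depth: fit plane to right side of crate? use rim (blue) 3D points
f=manip.grab_frame("side");W=world(f);H=hsv(f);show(f,"s4full")
m=(cv2.inRange(H,(100,120,60),(125,255,255))>0)&(W[...,2]>8)&(W[...,0]>420)&(W[...,0]<620)&(abs(W[...,1]-160)<75)
P=W[m];print(len(P));c=np.median(P,0)
for _ in range(3):
    u,s,vt=np.linalg.svd(P-P.mean(0),full_matrices=False);n=vt[2];r=(P-P.mean(0))@n;P=P[abs(r)<6]
n*=np.sign(n[2]) if abs(n[2])>.1 else 1
print("n",n,"tilt",np.degrees(np.arccos(abs(n[2]))),P.min(0),P.max(0),len(P))
E
```

```text
green px side 0
green top 0
4.55 [511.1 154.5 154.3] [ 0.4  0.4 14.2]
506
n [-0.9 -0.2  0.3] tilt 69.73904833578244 [436.7  85.2  25.1] [507.2 202.2 161.5] 480
```

View pics/s4.png

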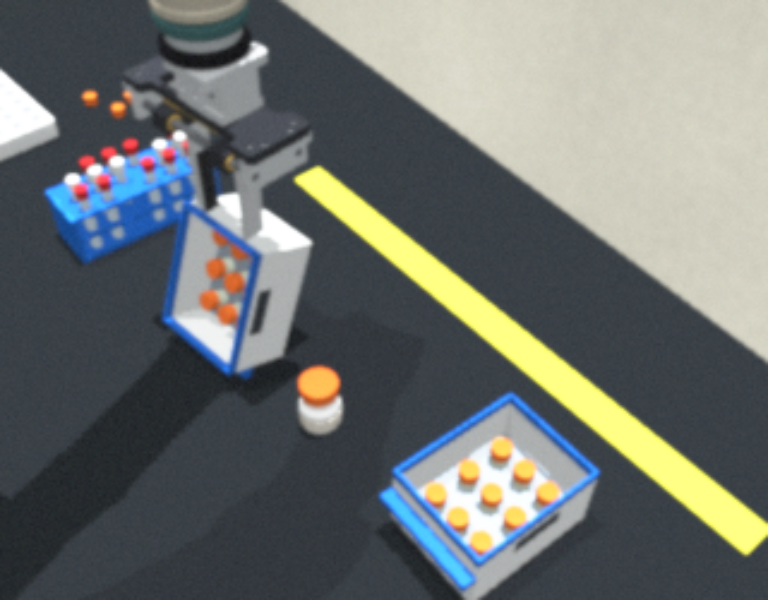

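View pics/s4t.png

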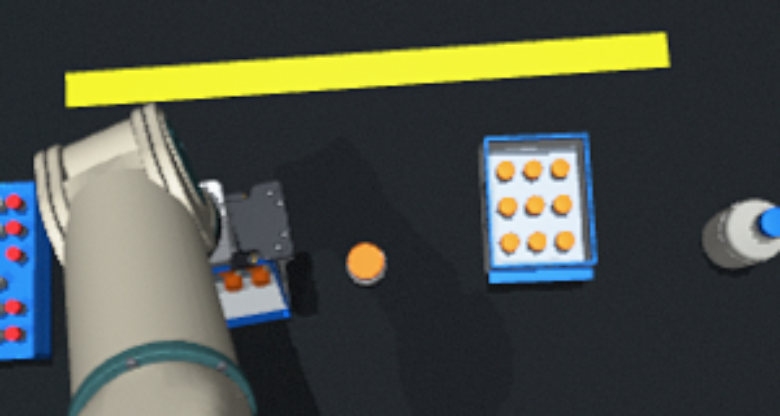

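Tilt measured 69.7°. Neither view shows the underside directly, so I'll check full frames for any mirror, screen or greenish change.

```bash
python3 - <<'E'
from h import *
for n in("side","top"):
    f=manip.grab_frame(n);show(f,n+"70")
    a=f["image"].astype(int);b=cv2.imread(f"pics/{n}0.png")[:,:,::-1].astype(int)
    ex=a[...,1]-np.maximum(a[...,0],a[...,2]);ex0=b[...,1]-np.maximum(b[...,0],b[...,2])
    for e in(ex,ex0):
        k=np.argwhere(e>8);print(n,len(k),e.max(),k.mean(0) if len(k) else "", k[:8].tolist())
    cv2.imwrite(f"pics/{n}70b.png",cv2.convertScaleAbs(f["image"][:,:,::-1],alpha=1.8,beta=20))
E
```

```text
side 6 10 [327.  79.] [[169, 255], [351, 52], [352, 51], [360, 43], [362, 41], [368, 32]]
side 14 18 [197.71428571 234.85714286] [[141, 291], [143, 294], [145, 297], [147, 300], [149, 303], [151, 306], [153, 309], [155, 312]]
top 2 10 [259. 238.] [[258, 243], [260, 233]]
top 0 7  []
```

View pics/side70b.png

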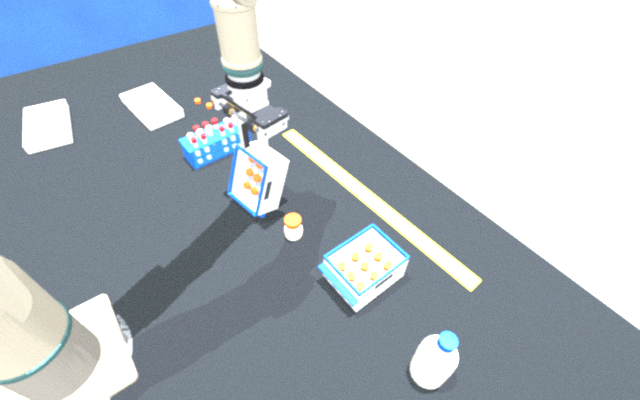

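View pics/top70b.png

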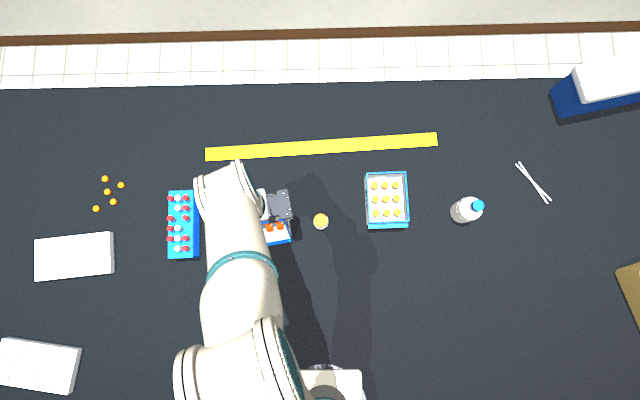

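```bash
cat > tint.py <<'E'
from h import *
import sys
np.set_printoptions(suppress=True,precision=4)
piv=np.array([float(sys.argv[1]),float(sys.argv[2])]);yaw=np.radians(float(sys.argv[3]))
h=np.array([np.cos(yaw),np.sin(yaw)]);l=np.array([-h[1],h[0]])
for n in("side","top"):
    fs=[manip.grab_frame(n) for _ in range(5)];A=np.mean([f["image"].astype(float) for f in fs],0);W=world(fs[0])
    d=W[...,:2]-piv;s=d@h;q=d@l;ok=(abs(W[...,2])<6)
    for s0,s1 in((5,20),(20,40),(40,60),(60,90),(90,130),(130,200)):
        for q0,q1 in((-90,-55),(-55,0),(0,55)):
            k=ok&(s>s0)&(s<s1)&(q>q0)&(q<q1)
            if k.sum()>8: print(n,(s0,s1),(q0,q1),int(k.sum()),A[k].mean(0).round(2),(A[k].mean(0)/A[k].mean(0).sum()).round(4))
E
python3 tint.py 522.7 156.3 9.4
```

```text
side (5, 20) (-90, -55) 54 [50.47 55.18 60.75] [0.3033 0.3316 0.3651]
side (5, 20) (-55, 0) 23 [45.5  48.5  51.16] [0.3135 0.3341 0.3524]
side (20, 40) (-90, -55) 74 [50.83 55.57 61.45] [0.3028 0.3311 0.3661]
side (20, 40) (-55, 0) 60 [51.23 55.38 59.62] [0.3082 0.3331 0.3587]
side (40, 60) (-90, -55) 76 [51.39 56.42 62.28] [0.3022 0.3317 0.3662]
side (40, 60) (-55, 0) 86 [55.78 60.66 66.15] [0.3055 0.3322 0.3623]
side (60, 90) (-90, -55) 106 [52.85 57.91 63.88] [0.3026 0.3316 0.3658]
side (60, 90) (-55, 0) 156 [57.95 64.11 69.91] [0.3019 0.3339 0.3642]
side (60, 90) (0, 55) 21 [75.12 80.78 85.46] [0.3112 0.3347 0.3541]
side (90, 130) (-90, -55) 138 [56.91 63.19 68.98] [0.301  0.3342 0.3648]
side (90, 130) (-55, 0) 193 [58.21 64.55 70.37] [0.3014 0.3342 0.3644]
side (90, 130) (0, 55) 114 [62.88 69.08 74.56] [0.3045 0.3345 0.361 ]
side (130, 200) (-90, -55) 221 [115.52 119.91  85.15] [0.3603 0.374  0.2656]
side (130, 200) (-55, 0) 320 [103.95 108.63  81.64] [0.3533 0.3692 0.2775]
side (130, 200) (0, 55) 294 [88.83 94.02 76.76] [0.3422 0.3622 0.2957]
top (5, 20) (-90, -55) 35 [31.86 35.59 39.68] [0.2974 0.3322 0.3704]
top (20, 40) (-90, -55) 48 [32.24 35.97 39.98] [0.298  0.3325 0.3695]
top (40, 60) (-90, -55) 50 [31.3  35.01 39.06] [0.297  0.3323 0.3707]
top (60, 90) (-90, -55) 82 [32.6  36.36 40.51] [0.2978 0.3322 0.3701]
top (60, 90) (-55, 0) 67 [38.27 42.76 46.46] [0.3002 0.3354 0.3644]
top (90, 130) (-90, -55) 153 [34.66 39.4  43.52] [0.2948 0.3351 0.3701]
top (90, 130) (-55, 0) 235 [35.45 40.38 44.47] [0.2947 0.3357 0.3697]
top (90, 130) (0, 55) 111 [41.84 47.13 51.14] [0.2986 0.3364 0.365 ]
top (130, 200) (-90, -55) 253 [85.03 89.08 47.03] [0.3845 0.4028 0.2127]
top (130, 200) (-55, 0) 406 [71.47 75.72 45.91] [0.3701 0.3921 0.2378]
top (130, 200) (0, 55) 335 [55.43 60.26 45.02] [0.3449 0.375  0.2801]
```

No usable tint so far; this will be compared with the other crate. Now letting it down.

```bash
python3 - <<'E'
from arc import *
th=np.array([67,64,61,58,55,51.5,48,44.5,41,37.5,34,30.5,27,24,21,18.5,16,13.5,11,9,7,5,3,1,-1.])
t=np.radians(70)
chunks(th,140,65.5,140*np.cos(t)-65.5*np.sin(t),140*np.sin(t)+65.5*np.cos(t))
E
```

```text
[67.0, 64.0, 61.0, 58.0, 55.0] [(np.float64(-0.0005), np.float64(0.0081)), (np.float64(-0.0006), np.float64(0.0162)), (np.float64(-0.0002), np.float64(0.0243)), (np.float64(0.0005), np.float64(0.0323)), (np.float64(0.0017), np.float64(0.0403))]
[51.5, 48.0, 44.5, 41.0, 37.5] [(np.float64(0.0019), np.float64(0.0092)), (np.float64(0.0044), np.float64(0.0184)), (np.float64(0.0074), np.float64(0.0273)), (np.float64(0.011), np.float64(0.036)), (np.float64(0.0151), np.float64(0.0445))]
[34.0, 30.5, 27.0, 24.0, 21.0] [(np.float64(0.0046), np.float64(0.0082)), (np.float64(0.0097), np.float64(0.0162)), (np.float64(0.0153), np.float64(0.0238)), (np.float64(0.0204), np.float64(0.0301)), (np.float64(0.0259), np.float64(0.036))]
[18.5, 16.0, 13.5, 11.0, 9.0] [(np.float64(0.0048), np.float64(0.0048)), (np.float64(0.0098), np.float64(0.0093)), (np.float64(0.0149), np.float64(0.0136)), (np.float64(0.0203), np.float64(0.0177)), (np.float64(0.0247), np.float64(0.0208))]
[7.0, 5.0, 3.0, 1.0, -1.0] [(np.float64(0.0045), np.float64(0.0029)), (np.float64(0.0091), np.float64(0.0057)), (np.float64(0.0139), np.float64(0.0084)), (np.float64(0.0187), np.float64(0.0108)), (np.float64(0.0235), np.float64(0.0131))]
```

Call:
carry_out(rows=[[-0.0005,0,0.008,0,0,0,60],[-0.0005,0,0.016,0,0,0,60],[0,0,0.0245,0,0,0,60],[0.0005,0,0.0325,0,0,0,60],[0.0015,0,0.0405,0,0,0,60]])

```text
time_s: 5.62
tool_pos: [554.7, 161.8, 152.8]
tool_rot: [[-0.0, -0.166, 0.986], [0.0, 0.986, 0.166], [-1.0, 0.0, -0.0]]
contact_force: [3.1, 1.0, 5.9]
gripper_width: 0.602
```

Call:
carry_out(rows=[[0.002,0,0.009,0,0,0,60],[0.0045,0,0.0185,0,0,0,60],[0.0075,0,0.0275,0,0,0,60],[0.011,0,0.036,0,0,0,60],[0.015,0,0.0445,0,0,0,60]])

```text
time_s: 6.03
tool_pos: [599.3, 169.3, 137.3]
tool_rot: [[0.001, -0.165, 0.986], [0.0, 0.986, 0.165], [-1.0, 0.0, 0.001]]
contact_force: [3.9, -0.2, 4.1]
gripper_width: 0.598
```

Call:
carry_out(rows=[[0.0045,0,0.008,0,0,0,60],[0.0095,0,0.016,0,0,0,60],[0.0155,0,0.024,0,0,0,60],[0.0205,0,0.03,0,0,0,60],[0.026,0,0.036,0,0,0,60]])

```text
time_s: 6.45
tool_pos: [635.7, 175.4, 110.3]
tool_rot: [[0.001, -0.165, 0.986], [0.0, 0.986, 0.165], [-1.0, 0.0, 0.001]]
contact_force: [6.3, 0.6, 3.5]
gripper_width: 0.6
```

```bash
python3 look.py s5
```

```text
green px side 0
6.5 [636.6 175.4 109.2] [7.1 1.7 2.8]
```

View pics/s5.png

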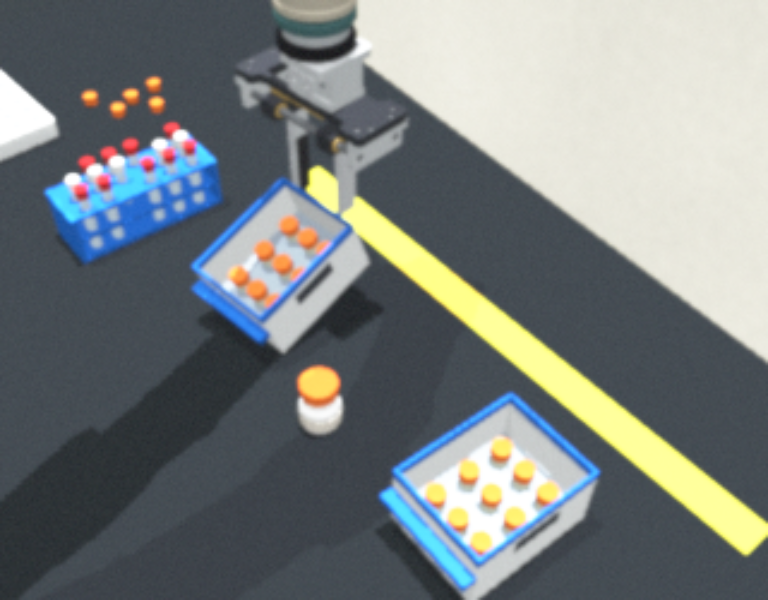

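Call:
carry_out(rows=[[0.005,0,0.005,0,0,0,60],[0.01,0,0.0095,0,0,0,60],[0.015,0,0.0135,0,0,0,60],[0.0205,0,0.0175,0,0,0,60],[0.0245,0,0.021,0,0,0,60]])

```text
time_s: 6.92
tool_pos: [655.8, 178.7, 85.2]
tool_rot: [[0.0, -0.165, 0.986], [0.0, 0.986, 0.165], [-1.0, 0.0, 0.0]]
contact_force: [5.7, 1.5, -0.4]
gripper_width: 0.602
```

Call:
carry_out(rows=[[0.0045,0,0.003,0,0,0,60],[0.009,0,0.0055,0,0,0,60],[0.014,0,0.0085,0,0,0,60],[0.0185,0,0.011,0,0,0,60],[0.0215,0,0.013,0,0,0,60]])

```text
time_s: 7.33
tool_pos: [665.2, 180.0, 63.0]
tool_rot: [[-0.006, -0.165, 0.986], [-0.002, 0.986, 0.165], [-1.0, -0.001, -0.007]]
contact_force: [0.3, -0.5, -0.6]
gripper_width: 0.603
```

Call:
carry_out(rows=[[0,0,0.0015,0,0,0,60],[0,0,0.003,0,0,0,60],[0,0,0.0045,0,0,0,60],[0,0,0.008,0,0,0,60],[0,0,0.018,0,0,0,60]])

```text
time_s: 7.75
tool_pos: [684.8, 183.7, 65.3]
tool_rot: [[-0.002, -0.166, 0.986], [-0.0, 0.986, 0.166], [-1.0, -0.0, -0.002]]
contact_force: [0.1, -0.6, 0.3]
gripper_width: 0.597
```

```bash
python3 look.py s6 t
```

```text
green px side 0
green top 1
7.85 [687.1 183.9  65.4] [0.3 0.9 0.1]
```

View pics/s6.png

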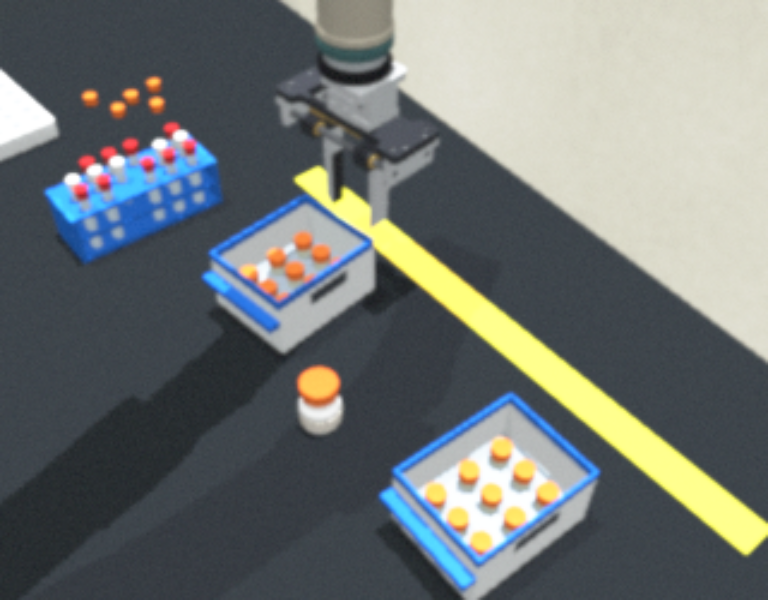

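```bash
python3 - <<'E'
from plan import *
P=[687.3,184,66.];M=[678,10,110];Q=[665,-177.3,66]
T=lin(P,9.5,M,5.7,5,60)+lin(M,5.7,Q,1.9,6,60)
p0,R0=P,Rt(9.5)
for a,b in((0,5),(5,10),(10,11)):
    c=T[a:b];print([[float(v) for v in r] for r in rows(c,p0,R0)]);p0,R0=c[-1][0],c[-1][1]
E
```

```text
[[-0.0088, -0.034, -0.0076, 0.013, 0.0, 0.0, 60.0], [-0.0176, -0.068, -0.0152, 0.027, 0.0, 0.0, 60.0], [-0.0264, -0.102, -0.0227, 0.04, 0.0, 0.0, 60.0], [-0.0352, -0.1361, -0.0303, 0.053, 0.0, 0.0, 60.0], [-0.044, -0.1701, -0.0379, 0.066, 0.0, 0.0, 60.0]]
[[0.0073, -0.0308, -0.0053, 0.011, 0.0, 0.0, 60.0], [0.0147, -0.0617, -0.0105, 0.022, 0.0, 0.0, 60.0], [0.022, -0.0925, -0.0158, 0.033, 0.0, 0.0, 60.0], [0.0293, -0.1234, -0.021, 0.044, 0.0, 0.0, 60.0], [0.0367, -0.1542, -0.0263, 0.055, 0.0, 0.0, 60.0]]
[[0.0073, -0.0311, -0.0035, 0.011, 0.0, 0.0, 60.0]]
```

Call:
carry_out(rows=[[-0.009,-0.034,-0.0075,0.013,0,0,60],[-0.0175,-0.068,-0.015,0.027,0,0,60],[-0.0265,-0.102,-0.0225,0.04,0,0,60],[-0.035,-0.136,-0.0305,0.053,0,0,60],[-0.044,-0.17,-0.038,0.066,0,0,60]])

```text
time_s: 8.27
tool_pos: [675.5, 8.2, 109.5]
tool_rot: [[-0.001, -0.1, 0.995], [-0.0, 0.995, 0.1], [-1.0, -0.0, -0.001]]
contact_force: [0.4, 0.6, 1.0]
gripper_width: 0.6
```

Call:
carry_out(rows=[[0.0075,-0.031,-0.0055,0.011,0,0,60],[0.0145,-0.0615,-0.0105,0.022,0,0,60],[0.022,-0.0925,-0.016,0.033,0,0,60],[0.0295,-0.1235,-0.021,0.044,0,0,60],[0.0365,-0.154,-0.0265,0.055,0,0,60]])

```text
time_s: 8.68
tool_pos: [664.8, -147.6, 72.4]
tool_rot: [[-0.0, -0.045, 0.999], [0.0, 0.999, 0.045], [-1.0, 0.0, -0.0]]
contact_force: [1.5, -0.0, 0.0]
gripper_width: 0.601
```

Call:
carry_out(rows=[[0.0075,-0.031,-0.0035,0.011,0,0,60],[0.0075,-0.031,-0.0035,0.011,0,0,60]])

```text
time_s: 8.85
tool_pos: [659.9, -187.7, 63.6]
tool_rot: [[-0.004, -0.024, 1.0], [-0.006, 1.0, 0.024], [-1.0, -0.006, -0.004]]
contact_force: [0.7, -1.5, -0.3]
gripper_width: 0.601
```

```bash
python3 - <<'E'
from h import *
np.set_printoptions(suppress=True,precision=1)
f=manip.grab_frame("side");W=world(f);H=hsv(f);Z=W[...,2]
bl=cv2.inRange(H,(98,120,60),(125,255,255))>0
for n,c in dict(left=(590,167),right=(571,-180)).items():
    k=bl&(Z>72)&(Z<90)&(np.hypot(W[...,0]-c[0],W[...,1]-c[1])<110)
    q=np.argwhere(k)[:,::-1];P=plane(f,q,80).astype(np.float32);r=cv2.minAreaRect(P);print(n,len(P),r)
s=manip.get_state();print(s["time_s"],s["tool_pos"],s["tool_rot"][:,2])
f2=manip.grab_frame("top");show(f2,"t7")
W=world(f2);H=hsv(f2);Z=W[...,2];bl=cv2.inRange(H,(98,120,60),(125,255,255))>0
for n,c in dict(left=(590,167),right=(571,-180)).items():
    k=bl&(Z>72)&(Z<90)&(np.hypot(W[...,0]-c[0],W[...,1]-c[1])<110)
    q=np.argwhere(k)[:,::-1];P=plane(f2,q,80).astype(np.float32);r=cv2.minAreaRect(P);print(n,len(P),r)
E
```

```text
left 353 ((582.8436279296875, 160.65960693359375), (143.19285583496094, 115.88098907470703), 9.238126754760742)
right 577 ((569.8202514648438, -184.12637329101562), (143.29800415039062, 112.22527313232422), 1.4566673040390015)
8.9 [ 661.  -183.3   64.1] [ 1.  0. -0.]
left 217 ((585.6456298828125, 165.6401824951172), (141.03468322753906, 110.9237060546875), 9.323184967041016)
right 102 ((571.6397094726562, -156.77566528320312), (66.75773620605469, 140.85281372070312), 88.19341278076172)
```

View pics/t7.png

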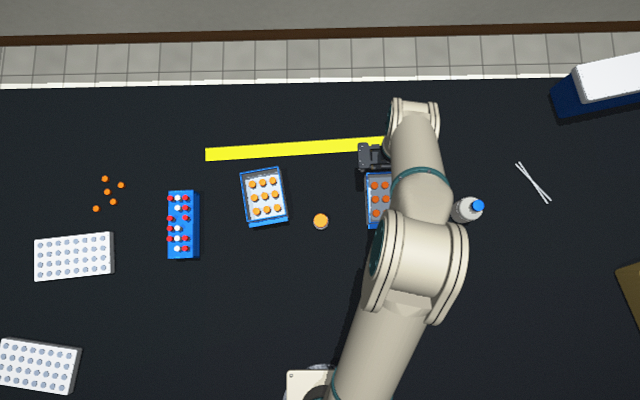

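Call:
carry_out(rows=[[0,0,-0.004,0,0,0,60],[0,0,-0.009,0,0,0,60],[0,0,-0.013,0,0,0,60],[0,0,-0.015,0,0,0,60],[0,0,-0.017,0,0,0,60]])

```text
time_s: 9.37
tool_pos: [647.7, -176.0, 65.6]
tool_rot: [[0.003, -0.036, 0.999], [0.001, 0.999, 0.036], [-1.0, 0.001, 0.003]]
contact_force: [5.1, 2.5, -0.1]
gripper_width: 0.599
```

Call:
carry_out(rows=[[-0.006,0,-0.007,0,0,0,60],[-0.0145,0,-0.0125,0,0,0,60],[-0.0225,0,-0.0175,0,0,0,60],[-0.031,0,-0.023,0,0,0,60],[-0.0385,0,-0.029,0,0,0,60]])

```text
time_s: 9.78
tool_pos: [617.2, -179.0, 104.7]
tool_rot: [[0.001, -0.034, 0.999], [-0.001, 0.999, 0.034], [-1.0, -0.001, 0.001]]
contact_force: [2.9, 1.1, -0.8]
gripper_width: 0.6
```

Call:
carry_out(rows=[[-0.007,0,-0.0065,0,0,0,60],[-0.013,0,-0.0135,0,0,0,60],[-0.019,0,-0.021,0,0,0,60],[-0.0245,0,-0.0285,0,0,0,60],[-0.0295,0,-0.0365,0,0,0,60]])

```text
time_s: 10.2
tool_pos: [580.7, -180.2, 134.0]
tool_rot: [[0.001, -0.034, 0.999], [-0.0, 0.999, 0.034], [-1.0, -0.0, 0.001]]
contact_force: [3.7, 0.6, 2.0]
gripper_width: 0.599
```

```bash
python3 look.py s8
```

```text
green px side 0
10.25 [ 579.1 -180.6  134.7] [1.3 1.1 2.4]
```

View pics/s8.png

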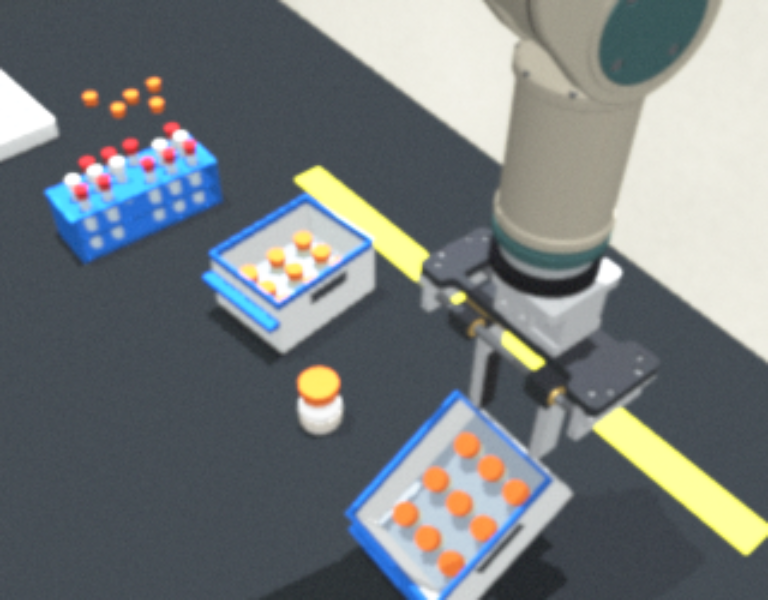

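Right crate at about 35–38° (px 460,500), fingers seated on its far wall. Continue.

Call:
carry_out(rows=[[-0.0045,0,-0.0085,0,0,0,60],[-0.0085,0,-0.017,0,0,0,60],[-0.012,0,-0.0255,0,0,0,60],[-0.0145,0,-0.0345,0,0,0,60],[-0.017,0,-0.044,0,0,0,60]])

```text
time_s: 10.67
tool_pos: [536.8, -181.7, 150.9]
tool_rot: [[0.002, -0.034, 0.999], [-0.0, 0.999, 0.034], [-1.0, -0.0, 0.002]]
contact_force: [2.6, 0.2, 7.8]
gripper_width: 0.598
```

Call:
carry_out(rows=[[-0.0015,0,-0.0095,0,0,0,60],[-0.003,0,-0.0185,0,0,0,60],[-0.0035,0,-0.028,0,0,0,60],[-0.0035,0,-0.0375,0,0,0,60],[-0.003,0,-0.047,0,0,0,60]])

```text
time_s: 11.08
tool_pos: [488.4, -183.4, 154.2]
tool_rot: [[-0.001, -0.034, 0.999], [-0.0, 0.999, 0.034], [-1.0, -0.0, -0.001]]
contact_force: [-0.9, 0.4, 13.1]
gripper_width: 0.599
```

```bash
python3 - <<'E'
from h import *
np.set_printoptions(suppress=True,precision=2)
f=manip.grab_frame("side");W=world(f);H=hsv(f);cv2.imwrite("pics/s9.png",cv2.resize(f["image"][100:350,240:560],(768,600))[:,:,::-1])
m=(cv2.inRange(H,(98,120,60),(125,255,255))>0)&(W[...,2]>8)&(W[...,0]>400)&(W[...,0]<600)&(abs(W[...,1]+182)<75)
P=W[m]
for _ in range(4):
    u,s,vt=np.linalg.svd(P-P.mean(0),full_matrices=False);n=vt[2];r=(P-P.mean(0))@n;P=P[abs(r)<6]
print("n",n,"tilt",np.degrees(np.arccos(abs(n[2]))),P.min(0),P.max(0),len(P))
E
python3 tint.py 497 -183 1.7
```

```text
n [-0.93 -0.04  0.37] tilt 68.41560068240346 [ 416.04 -245.79   26.48] [ 478.35 -133.66  161.66] 749
side (5, 20) (-90, -55) 116 [58.41 63.67 69.91] [0.3042 0.3317 0.3641]
side (5, 20) (-55, 0) 13 [74.71 77.63 79.66] [0.322  0.3346 0.3434]
side (20, 40) (-90, -55) 152 [60.28 65.77 72.25] [0.304  0.3317 0.3643]
side (20, 40) (-55, 0) 44 [67.37 71.8  76.66] [0.3121 0.3327 0.3552]
side (40, 60) (-90, -55) 148 [62.42 68.07 74.86] [0.3039 0.3315 0.3646]
side (40, 60) (-55, 0) 73 [70.21 75.59 81.92] [0.3083 0.3319 0.3597]
side (60, 90) (-90, -55) 212 [62.43 68.07 74.9 ] [0.3039 0.3314 0.3647]
side (60, 90) (-55, 0) 166 [72.86 79.36 85.71] [0.3062 0.3335 0.3602]
side (90, 130) (-90, -55) 268 [64.61 70.81 77.6 ] [0.3033 0.3324 0.3643]
side (90, 130) (-55, 0) 318 [72.24 79.54 86.13] [0.3037 0.3343 0.362 ]
side (90, 130) (0, 55) 56 [84.32 90.87 96.34] [0.3105 0.3347 0.3548]
side (130, 200) (-90, -55) 423 [69.95 77.41 84.25] [0.302  0.3342 0.3638]
side (130, 200) (-55, 0) 620 [70.03 77.49 84.31] [0.3021 0.3343 0.3637]
side (130, 200) (0, 55) 220 [74.48 81.78 88.22] [0.3047 0.3345 0.3609]
top (60, 90) (-55, 0) 104 [34.22 38.84 42.82] [0.2953 0.3351 0.3695]
top (60, 90) (0, 55) 157 [35.26 39.85 43.94] [0.2962 0.3347 0.3691]
top (90, 130) (-55, 0) 216 [35.58 40.51 44.62] [0.2948 0.3356 0.3696]
top (90, 130) (0, 55) 244 [35.84 40.73 44.89] [0.2951 0.3353 0.3696]
top (130, 200) (-90, -55) 198 [37.01 41.73 45.61] [0.2976 0.3356 0.3668]
top (130, 200) (-55, 0) 412 [35.74 40.65 44.82] [0.2949 0.3353 0.3698]
top (130, 200) (0, 55) 413 [35.8  40.73 44.87] [0.2949 0.3355 0.3696]
```

View pics/s9.png

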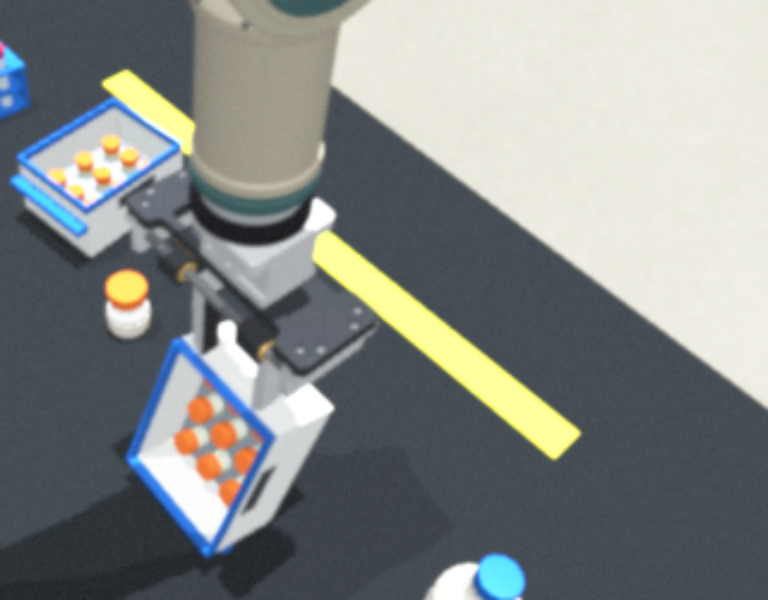

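Tilt 68.4°, nudging a little further; still no view of the underside from either camera. Then lower.

Call:
carry_out(rows=[[0,0,-0.004,0,0,0,60],[0,0,-0.005,0,0,0,60],[0,0,-0.005,0,0,0,60]])

```text
time_s: 11.88
tool_pos: [482.0, -183.6, 153.6]
tool_rot: [[-0.004, -0.033, 0.999], [-0.0, 0.999, 0.033], [-1.0, 0.0, -0.004]]
contact_force: [-1.4, 0.3, 12.6]
gripper_width: 0.601
```

```bash
python3 - <<'E'
from h import *
np.set_printoptions(suppress=True,precision=2)
for n in("side","top"):
    f=manip.grab_frame(n);W=world(f);H=hsv(f)
    print(n,"green",int((cv2.inRange(H,(40,80,40),(85,255,255))>0).sum()))
    m=(cv2.inRange(H,(98,120,60),(125,255,255))>0)&(W[...,2]>8)&(W[...,0]>400)&(W[...,0]<600)&(abs(W[...,1]+182)<75)
    P=W[m]
    if len(P)<50: continue
    for _ in range(4):
        u,s,vt=np.linalg.svd(P-P.mean(0),full_matrices=False);nn=vt[2];r=(P-P.mean(0))@nn;P=P[abs(r)<6]
    print("tilt",np.degrees(np.arccos(abs(nn[2]))),len(P))
s=manip.get_state();print(s["time_s"],s["tool_pos"],s["contact_force"])
E
```

```text
side green 0
tilt 71.21633477714091 750
top green 0
tilt 73.65731582354235 143
11.9833 [ 482.35 -183.58  153.68] [-1.07 -1.03 13.01]
```

Call:
carry_out(rows=[[0,0,0.005,0,0,0,60],[-0.0005,0,0.013,0,0,0,60],[-0.0005,0,0.021,0,0,0,60],[0,0,0.0295,0,0,0,60],[0.0005,0,0.0375,0,0,0,60]])

```text
time_s: 12.4
tool_pos: [522.4, -182.2, 153.6]
tool_rot: [[0.001, -0.034, 0.999], [-0.0, 0.999, 0.034], [-1.0, -0.0, 0.001]]
contact_force: [1.6, 0.4, 7.6]
gripper_width: 0.597
```

Call:
carry_out(rows=[[0.001,0,0.008,0,0,0,60],[0.003,0,0.017,0,0,0,60],[0.0055,0,0.0265,0,0,0,60],[0.0085,0,0.0355,0,0,0,60],[0.012,0,0.044,0,0,0,60]])

```text
time_s: 12.82
tool_pos: [566.9, -180.7, 140.8]
tool_rot: [[0.001, -0.034, 0.999], [-0.0, 0.999, 0.034], [-1.0, -0.0, 0.001]]
contact_force: [4.1, 0.8, 4.0]
gripper_width: 0.6
```

Call:
carry_out(rows=[[0.004,0,0.0085,0,0,0,60],[0.0085,0,0.0165,0,0,0,60],[0.0135,0,0.0245,0,0,0,60],[0.0195,0,0.0325,0,0,0,60],[0.0245,0,0.0385,0,0,0,60]])

```text
time_s: 13.23
tool_pos: [606.1, -179.2, 115.1]
tool_rot: [[0.001, -0.034, 0.999], [-0.0, 0.999, 0.034], [-1.0, -0.0, 0.001]]
contact_force: [4.9, 0.0, 2.1]
gripper_width: 0.601
```

Call:
carry_out(rows=[[0.0055,0,0.006,0,0,0,60],[0.0105,0,0.011,0,0,0,60],[0.0155,0,0.0155,0,0,0,60],[0.0205,0,0.0195,0,0,0,60],[0.026,0,0.0235,0,0,0,60]])

```text
time_s: 13.65
tool_pos: [629.4, -178.4, 89.0]
tool_rot: [[0.001, -0.034, 0.999], [-0.0, 0.999, 0.034], [-1.0, -0.0, 0.001]]
contact_force: [6.3, 0.1, 0.4]
gripper_width: 0.599
```

Call:
carry_out(rows=[[0.0045,0,0.003,0,0,0,60],[0.009,0,0.006,0,0,0,60],[0.0135,0,0.009,0,0,0,60],[0.0185,0,0.0115,0,0,0,60],[0.023,0,0.014,0,0,0,60]])

```text
time_s: 14.07
tool_pos: [640.6, -177.9, 65.5]
tool_rot: [[-0.004, -0.034, 0.999], [0.0, 0.999, 0.034], [-1.0, 0.001, -0.004]]
contact_force: [0.8, 0.4, -1.1]
gripper_width: 0.598
```

Call:
carry_out(rows=[[0.002,0,0.0015,0,0,0,60],[0.004,0,0.003,0,0,0,60],[0.004,0,0.0045,0,0,0,60],[0.004,0,0.008,0,0,0,60],[0.004,0,0.018,0,0,0,60]])

```text
time_s: 14.48
tool_pos: [658.8, -177.8, 63.1]
tool_rot: [[-0.003, -0.033, 0.999], [-0.0, 0.999, 0.033], [-1.0, -0.0, -0.003]]
contact_force: [0.7, -0.4, 0.5]
gripper_width: 0.6
```

```bash
cat > crates.py <<'E'
from h import *
def run(pic=None,cs=dict(left=(590,167),right=(571,-180))):
    for n in("side","top"):
        f=manip.grab_frame(n);W=world(f);H=hsv(f);Z=W[...,2];bl=cv2.inRange(H,(98,120,60),(125,255,255))>0
        if pic: show(f,pic+n[0])
        for k,c in cs.items():
            m=bl&(Z>72)&(Z<90)&(np.hypot(W[...,0]-c[0],W[...,1]-c[1])<110)
            if m.sum()<30: continue
            P=plane(f,np.argwhere(m)[:,::-1],80).astype(np.float32);r=cv2.minAreaRect(P);print(n,k,len(P),[np.round(x,1).tolist() for x in r])
        H=hsv(f);o=cv2.inRange(H,(5,150,150),(16,255,255))>0
        m=o&(Z>40)&(Z<75)&(np.hypot(W[...,0]-509,W[...,1]-5)<60)
        if m.sum(): print(n,"jar",np.nanmean(W[m],0).round(1))
    s=manip.get_state();print(s["time_s"],s["tool_pos"].round(1),s["contact_force"].round(1))
if __name__=="__main__":
    import sys;run(sys.argv[1] if len(sys.argv)>1 else None)
E
python3 crates.py c10
```

```text
side left 357 [[582.8, 160.6], [143.4, 115.9], 9.2]
side right 582 [[559.3, -186.2], [143.3, 112.1], 1.9]
side jar [503.2 -10.2  54.5]
top left 216 [[585.5, 165.8], [141.2, 110.4], 9.4]
top right 98 [[560.6, -157.4], [138.7, 61.4], 1.5]
top jar [510.9   3.9  57.7]
14.5833 [ 661.6 -177.    63.3] [1.  0.4 0. ]
```

View pics/c10s.png

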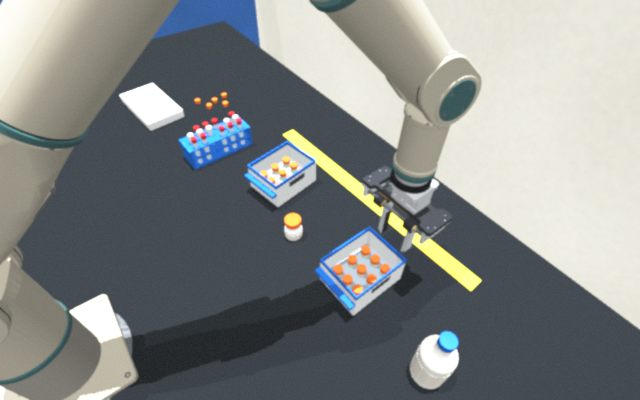

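```bash
python3 - <<'E'
from plan import *
s=manip.get_state();print(s["qpos"].round(2),s["tool_pos"],np.hypot(*s["tool_pos"][:2]))
from scipy.optimize import least_squares
D=[((36.056,86.993),(np.hypot(147.875,632.306),204.6)),((s["qpos"][1],s["qpos"][3]),(np.hypot(*s["tool_pos"][:2]),s["tool_pos"][2]))]
def fk(q,L): 
    a,b=np.radians(q[0]),np.radians(q[0]+q[1]);return L[0]*np.sin(a)+L[1]*np.sin(b),L[0]*np.cos(a)+L[1]*np.cos(b)+L[2]
r=least_squares(lambda L:np.concatenate([np.array(fk(q,L))-np.array(p) for q,p in D]),[400,400,0]);print(r.x,r.fun)
E
```

```text
[ 15.45  47.98  -5.02  87.29   5.25  44.88 100.34] [ 661.58647036 -177.01052876   63.28808589] 684.8572004886415
[561.35050966 380.57075455 -41.89242719] [ 0.02607376 -0.21960685  0.02044815  0.21960684]
```

Both cameras lie on the robot side, so the underside stays hidden from them in the required tip. I need some other gentle view of one crate. Measuring the inside of the left crate (wall/cap clearance) to see whether its right wall can be pinched and that side tilted towards the side camera.

```bash
python3 - <<'E'
from h import *
np.set_printoptions(suppress=True,precision=1,linewidth=150)
f=manip.grab_frame("top");W=world(f);H=hsv(f)
c=np.array([585.3,165.8]);a=np.radians(9.3);h=np.array([np.cos(a),np.sin(a)]);l=np.array([-h[1],h[0]])
d=W[...,:2]-c;s=d@h;q=d@l;Z=W[...,2]
o=((cv2.inRange(H,(5,120,120),(22,255,255))>0)&(abs(s)<75)&(abs(q)<60)).astype(np.uint8)
N,L,S,C=cv2.connectedComponentsWithStats(o)
for i in range(1,N):
    k=L==i
    if k.sum()>5: print("cap s,q,z",s[k].mean(),q[k].mean(),np.nanpercentile(Z[k],90),"extent q",q[k].min(),q[k].max(),"s",s[k].min(),s[k].max())
for s0 in(-15,15):
  print([ (round(x),round(float(np.nanmedian(Z[(abs(s-s0)<5)&(abs(q-x)<2)])))) for x in range(-64,64,4)])
g=f["image"];b=cv2.resize(g[150:250,225:325],(600,600),interpolation=cv2.INTER_CUBIC);cv2.imwrite("pics/t11.png",b[:,:,::-1])
rk=(cv2.inRange(H,(98,120,60),(125,255,255))>0)&(abs(W[...,1]-390)<90)&(Z>20);print("rack",np.nanmin(W[rk],0),np.nanmax(W[rk],0))
E
```

```text
cap s,q,z 40.26099538105982 -31.830690767480178 49.816512141551094 extent q -39.354041602393266 -24.265823206396508 s 31.170018715199713 50.21174466771009
cap s,q,z 39.8760944610616 -1.9540006974158606 50.860024425196364 extent q -10.009146778877973 6.843493616166293 s 31.123816029612037 49.31820383589943
cap s,q,z 39.709944809246494 28.07112864193029 51.522851713055125 extent q 20.17912355154778 36.90642791147919 s 30.593805480777252 49.65075564265204
cap s,q,z 0.7713937761832382 -32.06449356298303 49.97024252060059 extent q -39.55710681903627 -24.041720862812497 s -7.644567137305332 15.17715910857619
cap s,q,z 0.415037920845369 -1.9988031655022378 50.0692913985545 extent q -9.844909177750765 7.137985699664049 s -7.579632377390053 8.483127032071407
cap s,q,z 0.13663103519089104 28.081445588540333 51.69668527453064 extent q 20.12008467837469 37.05644535800214 s -9.251882113861571 10.24537125238502
cap s,q,z -39.624791198749534 -32.042740848444694 51.20947554344706 extent q -40.379892448177834 -24.009472099585857 s -48.09765577924366 -29.87435674810039
cap s,q,z -39.68253948858942 -2.0306967549490484 49.8743494861051 extent q -9.894882110240466 5.865271570960872 s -48.37052073623578 -30.639434018655443
cap s,q,z -39.586365942962544 28.4553385116904 50.636306811240836 extent q 20.278734689579778 37.174611323814844 s -48.57702808897916 -29.993550096379952
  return np.nanmean(a, axis, out=out, keepdims=keepdims)
Traceback (most recent call last):
ValueError: cannot convert float NaN to integer
```

```bash
python3 - <<'E'
from plan import *
P=[662,-177,64.];Q=[656.4,152.1,130]
M=[660,-100,130]
T=lin(P,1.9,M,-20,4,30)+lin(M,-20,Q,-80.7,11,30)
p0,R0=P,Rt(1.9)
for a,b in((0,5),(5,10),(10,15)):
    c=T[a:b];print([[float(v) for v in r] for r in rows(c,p0,R0)]);p0,R0=c[-1][0],c[-1][1]
E
```

```text
[[-0.0165, 0.0193, 0.0001, 0.096, 0.0, 0.0, 30.0], [-0.033, 0.0385, 0.0003, 0.191, 0.0, 0.0, 30.0], [-0.0495, 0.0578, 0.0004, 0.287, 0.0, 0.0, 30.0], [-0.066, 0.077, 0.0006, 0.382, 0.0, 0.0, 30.0], [-0.066, 0.0999, 0.001, 0.479, 0.0, 0.0, 30.0]]
[[0.0, 0.0205, -0.0102, 0.096, 0.0, 0.0, 30.0], [0.0, 0.0411, -0.0203, 0.193, 0.0, 0.0, 30.0], [0.0, 0.0616, -0.0305, 0.289, 0.0, 0.0, 30.0], [0.0, 0.0822, -0.0407, 0.385, 0.0, 0.0, 30.0], [0.0, 0.1027, -0.0508, 0.482, 0.0, 0.0, 30.0]]
[[0.0, 0.0135, -0.0185, 0.096, 0.0, 0.0, 30.0], [0.0, 0.027, -0.0371, 0.193, 0.0, 0.0, 30.0], [0.0, 0.0405, -0.0556, 0.289, 0.0, 0.0, 30.0], [0.0, 0.054, -0.0741, 0.385, 0.0, 0.0, 30.0], [0.0, 0.0675, -0.0926, 0.482, 0.0, 0.0, 30.0]]
```

Call:
carry_out(rows=[[-0.025,0.005,0.004,0,0,0,30],[-0.05,0.03,0.004,0.1,0,0,30],[-0.066,0.058,0.0005,0.22,0,0,30],[-0.066,0.078,0.0005,0.34,0,0,30],[-0.066,0.1,0.001,0.46,0,0,30]])

```text
time_s: 15.05
tool_pos: [657.9, -76.7, 130.8]
tool_rot: [[0.002, 0.419, 0.908], [0.0, 0.908, -0.419], [-1.0, 0.001, 0.002]]
contact_force: [-0.4, 0.2, -0.1]
gripper_width: 0.31
```

Call:
carry_out(rows=[[0,0.0205,-0.01,0.1,0,0,30],[0,0.041,-0.0205,0.2,0,0,30],[0,0.0615,-0.0305,0.3,0,0,30],[0,0.082,-0.0405,0.4,0,0,30],[0,0.1025,-0.051,0.5,0,0,30]])

```text
time_s: 15.47
tool_pos: [653.0, 37.9, 129.2]
tool_rot: [[-0.001, 0.802, 0.597], [0.0, 0.597, -0.802], [-1.0, -0.0, -0.0]]
contact_force: [0.2, -1.0, 0.3]
gripper_width: 0.3
```

Call:
carry_out(rows=[[0,0.0135,-0.0185,0.096,0,0,30],[0,0.027,-0.037,0.193,0,0,30],[0,0.0405,-0.0555,0.289,0,0,30],[0,0.054,-0.074,0.385,0,0,30],[0,0.0675,-0.0925,0.482,0,0,30]])

```text
time_s: 15.88
tool_pos: [651.3, 152.5, 129.1]
tool_rot: [[-0.001, 0.988, 0.157], [0.0, 0.157, -0.988], [-1.0, -0.001, -0.0]]
contact_force: [0.0, -1.5, -0.7]
gripper_width: 0.298
```

```bash
python3 - <<'E'
from plan import *
np.set_printoptions(suppress=True,precision=3)
s=manip.get_state();print(s["time_s"],s["tool_pos"],s["tool_rot"].tolist(),s["qpos"])
E
python3 look.py s12 t
```

```text
15.8833 [651.328 152.473 129.13 ] [[-0.000771198152444444, 0.9875524129375775, 0.15728838785675858], [0.00014038852996468764, 0.15728853999992154, -0.9875526798483987], [-0.999999692772188, -0.0007395173165888509, -0.00025994166296404144]] [-26.66   43.707  19.757  88.116 -17.443  51.275   8.075]
green px side 0
green top 0
15.9833 [650.7 158.  128.6] [-1.  -0.5 -0.4]
```

View pics/s12.png

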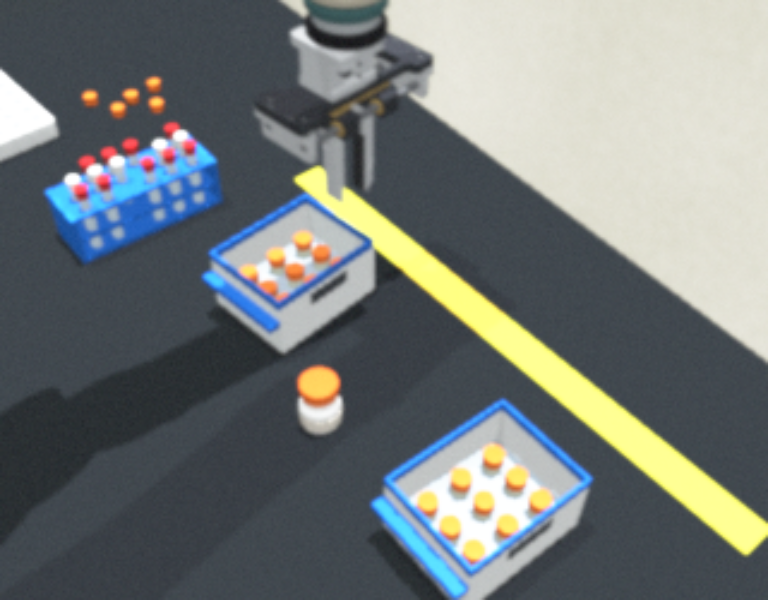

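Call:
carry_out(rows=[[0.01,0.003,0.003,0,0,0,30],[0.03,0.005,0.006,0,0,0,30],[0.05,0.005,0.006,0,0,0,30],[0.068,0.005,0.006,0,0,0,30],[0.07,0.005,0.006,0,0,0,30]])

```text
time_s: 16.4
tool_pos: [655.3, 143.1, 55.0]
tool_rot: [[-0.007, 0.987, 0.16], [-0.003, 0.16, -0.987], [-1.0, -0.007, 0.001]]
contact_force: [-0.6, 0.3, 0.2]
gripper_width: 0.298
```

```bash
python3 - <<'E'
from h import *
f=manip.grab_frame("side");cv2.imwrite("pics/s13.png",cv2.resize(f["image"][100:230,220:360],(646,600))[:,:,::-1])
s=manip.get_state();print(s["time_s"],s["tool_pos"],s["contact_force"])
E
```

```text
16.45 [656.14567584 143.54687203  56.3719416 ] [ 0.33086135 -0.4634435  -0.27763977]
```

View pics/s13.png

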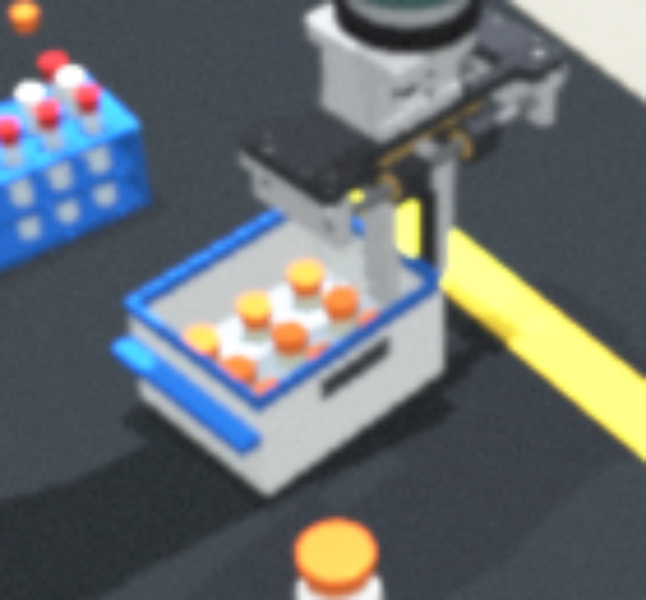

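The fingers straddle the far wall near its right corner (px 400,250), clear of the caps. Close.

Call:
carry_out(rows=[[0,0,0,0,0,0,15],[0,0,0,0,0,0,5],[0,0,0,0,0,0,0],[0,0,0,0,0,0,0]])

```text
time_s: 16.78
tool_pos: [658.8, 146.4, 60.1]
tool_rot: [[0.002, 0.987, 0.162], [0.0, 0.162, -0.987], [-1.0, 0.002, -0.0]]
contact_force: [-0.2, -0.7, 0.0]
gripper_width: 0.053
```

```bash
python3 crates.py; python3 - <<'E'
from plan import *
# tilt arc about left bottom edge; tool frame: x down, y=h, z=-l (right). roll about h by -theta == about tool y by -theta
q0,z0=-33-55,58.
for th in ([4,8,12,16,20],[24,28,32,36,40],[44,48,52,55,58]):
    print(th)
def pos(t): t=np.radians(t); return np.array([q0*np.cos(t)+z0*np.sin(t), -q0*np.sin(t)+z0*np.cos(t)])
# tool axes at tilt t in (q,z): x=(-sin t,-cos t); zt=(-cos t, sin t)
def ax(t): t=np.radians(t);return np.array([-np.sin(t),-np.cos(t)]),np.array([-np.cos(t),np.sin(t)])
t0=0
for c in ([4,8,12,16,20],[24,28,32,36,40],[44,48,52,55,58]):
    x,z=ax(t0);o=[]
    for t in c:
        d=pos(t)-pos(t0);o.append([round(d@x/1000,4),0,round(d@z/1000,4),0,round(-np.radians(t-t0),3),0,0])
    print([[float(v) for v in r] for r in o]);t0=c[-1]
# sign check: rotating tool about its y by -a: new x axis
from scipy.spatial.transform import Rotation as Ro
h=np.array([1,0,0.]);R=np.c_[[0,0,-1],h,[0,-1,0]];print(R@Ro.from_rotvec([0,-.3,0]).as_matrix())
E
```

```text
side left 299 [[583.1, 160.7], [143.6, 115.8], 9.8]
side right 568 [[559.2, -186.3], [143.4, 112.2], 1.9]
side jar [504.2  -5.9  55.8]
top left 111 [[581.1, 165.0], [132.3, 110.8], 9.6]
top right 233 [[560.6, -181.9], [140.4, 110.8], 2.0]
top jar [512.4   9.1  58.6]
16.8833 [658.4 146.4  60.1] [-0.8 -0.6  4.7]
[4, 8, 12, 16, 20]
[24, 28, 32, 36, 40]
[44, 48, 52, 55, 58]
[[-0.006, 0.0, -0.0043, 0.0, -0.07, 0.0, 0.0], [-0.0117, 0.0, -0.0089, 0.0, -0.14, 0.0, 0.0], [-0.017, 0.0, -0.014, 0.0, -0.209, 0.0, 0.0], [-0.022, 0.0, -0.0194, 0.0, -0.279, 0.0, 0.0], [-0.0266, 0.0, -0.0251, 0.0, -0.349, 0.0, 0.0]]
[[-0.006, 0.0, -0.0043, 0.0, -0.07, 0.0, 0.0], [-0.0117, 0.0, -0.0089, 0.0, -0.14, 0.0, 0.0], [-0.017, 0.0, -0.014, 0.0, -0.209, 0.0, 0.0], [-0.022, 0.0, -0.0194, 0.0, -0.279, 0.0, 0.0], [-0.0266, 0.0, -0.0251, 0.0, -0.349, 0.0, 0.0]]
[[-0.006, 0.0, -0.0043, 0.0, -0.07, 0.0, 0.0], [-0.0117, 0.0, -0.0089, 0.0, -0.14, 0.0, 0.0], [-0.017, 0.0, -0.014, 0.0, -0.209, 0.0, 0.0], [-0.0208, 0.0, -0.018, 0.0, -0.262, 0.0, 0.0], [-0.0244, 0.0, -0.0222, 0.0, -0.314, 0.0, 0.0]]
[[ 0.          1.          0.        ]
 [-0.29552021  0.         -0.95533649]
 [-0.95533649  0.          0.29552021]]
```

```bash
python3 - <<'E'
import numpy as np
q0,z0=-85,60.
def pos(t): t=np.radians(t); return np.array([q0*np.cos(t)+z0*np.sin(t), -q0*np.sin(t)+z0*np.cos(t)])
for t in range(4,21,4):
    d=pos(t)-pos(0);print([round(-d[1]/1000,4),0,round(-d[0]/1000,4),0,round(-np.radians(t),3),0,0])
E
```

```text
[np.float64(-0.0058), 0, np.float64(-0.0044), 0, np.float64(-0.07), 0, 0]
[np.float64(-0.0112), 0, np.float64(-0.0092), 0, np.float64(-0.14), 0, 0]
[np.float64(-0.0164), 0, np.float64(-0.0143), 0, np.float64(-0.209), 0, 0]
[np.float64(-0.0211), 0, np.float64(-0.0198), 0, np.float64(-0.279), 0, 0]
[np.float64(-0.0255), 0, np.float64(-0.0256), 0, np.float64(-0.349), 0, 0]
```

Call:
carry_out(rows=[[-0.006,0,-0.0045,0,-0.07,0,0],[-0.011,0,-0.009,0,-0.14,0,0],[-0.0165,0,-0.0145,0,-0.21,0,0],[-0.021,0,-0.02,0,-0.28,0,0],[-0.0255,0,-0.0255,0,-0.35,0,0]])

```text
time_s: 17.3
tool_pos: [654.5, 171.4, 85.5]
tool_rot: [[0.058, 0.987, 0.152], [-0.342, 0.163, -0.925], [-0.938, 0.002, 0.347]]
contact_force: [0.4, -2.3, -3.4]
gripper_width: 0.029
```

```bash
python3 look.py s14;python3 -c "
from plan import *
print(manip.get_state()['qpos'].round(1))"
```

```text
green px side 6
17.35 [654.5 175.8  85.6] [ 0.1 -6.1  7.4]
[-45.3  53.8  33.2  84.9  -7.9  51.5  -8. ]
```

View pics/s14.png

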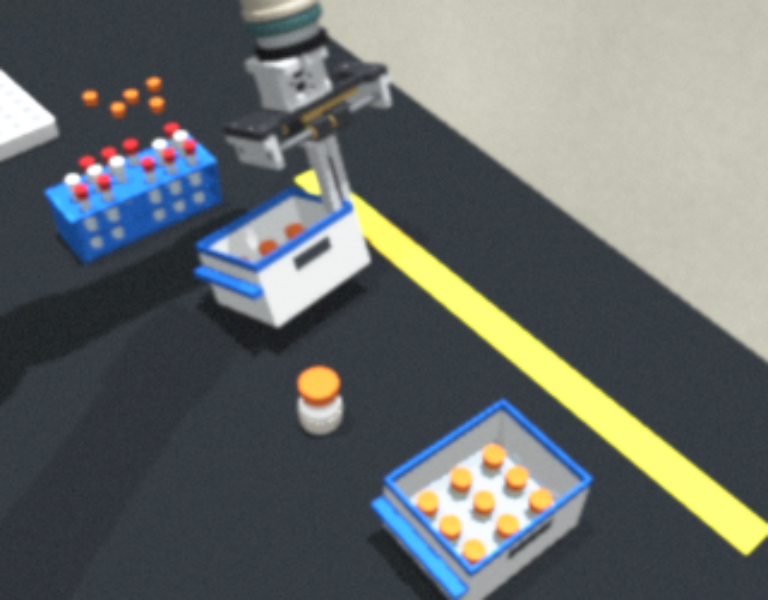

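Crate is tilted ~20° on its left edge, held at the far wall. Continue.

Call:
carry_out(rows=[[-0.006,0,-0.0045,0,-0.07,0,0],[-0.0115,0,-0.009,0,-0.14,0,0],[-0.0165,0,-0.0145,0,-0.21,0,0],[-0.0215,0,-0.02,0,-0.28,0,0],[-0.026,0,-0.0255,0,-0.35,0,0]])

```text
time_s: 17.77
tool_pos: [648.7, 205.4, 100.1]
tool_rot: [[0.107, 0.986, 0.124], [-0.637, 0.164, -0.753], [-0.764, 0.001, 0.646]]
contact_force: [0.9, -1.2, -5.3]
gripper_width: 0.029
```

```bash
python3 look.py s15;python3 -c "
from plan import *
print(manip.get_state()['qpos'].round(1))"
```

```text
green px side 3
17.8167 [648.5 209.3  98.7] [ 1.3 -2.2  5.9]
[-57.9  64.4  42.7  75.4  -0.2  64.4 -20.3]
```

View pics/s15.png

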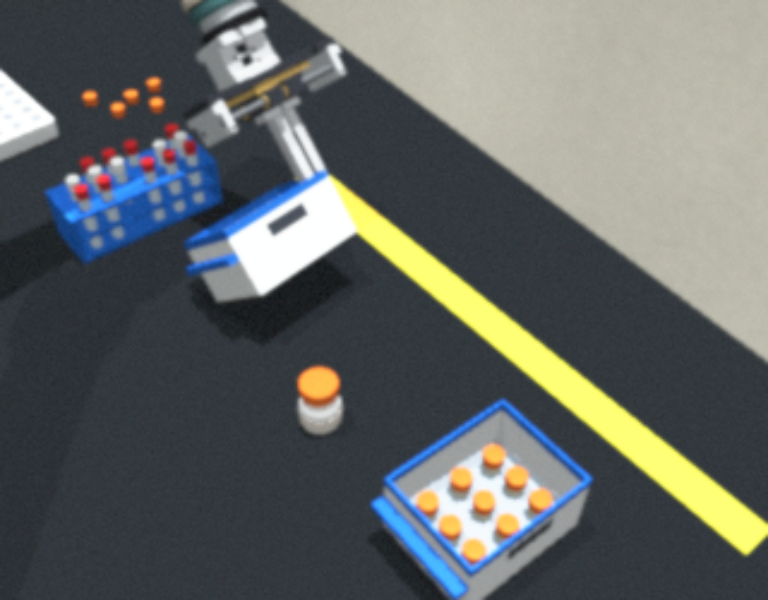

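About 40°, left edge on the bench, gripper above and clear of the rack. Continue to ~56°.

Call:
carry_out(rows=[[-0.006,0,-0.0045,0,-0.07,0,0],[-0.0115,0,-0.009,0,-0.14,0,0],[-0.0165,0,-0.0145,0,-0.21,0,0],[-0.0215,0,-0.02,0,-0.28,0,0]])

```text
time_s: 18.15
tool_pos: [644.2, 234.3, 102.9]
tool_rot: [[0.137, 0.986, 0.091], [-0.819, 0.164, -0.55], [-0.558, 0.001, 0.83]]
contact_force: [0.9, -1.8, -3.1]
gripper_width: 0.035
```

```bash
python3 look.py s16;python3 -c "
from plan import *
print(manip.get_state()['qpos'].round(1))"
```

```text
green px side 78
18.2 [643.7 237.1 100.8] [ 0.7 -0.3  4.6]
[-62.8  75.   47.2  64.7   4.5  77.4 -26.3]
```

View pics/s16.png

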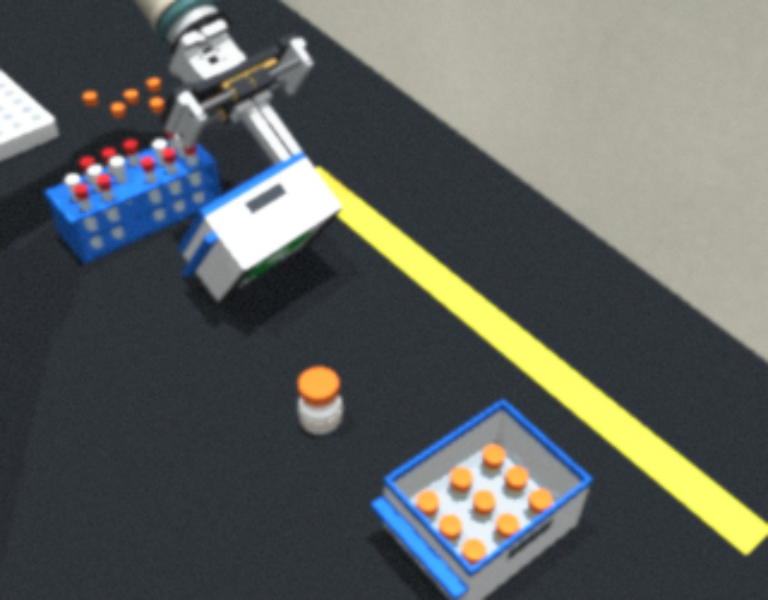

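The green stamp shows on the left crate's underside (px 280,260 in this view, 78 green pixels). So the left crate is the stamped one. Lower it.

```bash
python3 - <<'E'
import numpy as np
q0,z0=-85,60.
def pos(t): t=np.radians(t); return np.array([q0*np.cos(t)+z0*np.sin(t), -q0*np.sin(t)+z0*np.cos(t)])
for t in (-3,-4,-6,-8,-9,-12,-15,-16,-18,-20):
    d=pos(t)-pos(0);print([float(round(v,4)) for v in [-d[1]/1000,0,-d[0]/1000,0,-np.radians(t),0,0]])
E
```

```text
[0.0045, 0.0, 0.003, 0.0, 0.0524, 0.0, 0.0]
[0.0061, 0.0, 0.004, 0.0, 0.0698, 0.0, 0.0]
[0.0092, 0.0, 0.0058, 0.0, 0.1047, 0.0, 0.0]
[0.0124, 0.0, 0.0075, 0.0, 0.1396, 0.0, 0.0]
[0.014, 0.0, 0.0083, 0.0, 0.1571, 0.0, 0.0]
[0.019, 0.0, 0.0106, 0.0, 0.2094, 0.0, 0.0]
[0.024, 0.0, 0.0126, 0.0, 0.2618, 0.0, 0.0]
[0.0258, 0.0, 0.0132, 0.0, 0.2793, 0.0, 0.0]
[0.0292, 0.0, 0.0144, 0.0, 0.3142, 0.0, 0.0]
[0.0327, 0.0, 0.0154, 0.0, 0.3491, 0.0, 0.0]
```

Call:
carry_out(rows=[[0.006,0,0.004,0,0.07,0,0],[0.0125,0,0.0075,0,0.14,0,0],[0.019,0,0.0105,0,0.21,0,0],[0.026,0,0.013,0,0.28,0,0]])

```text
time_s: 18.53
tool_pos: [648.1, 206.1, 98.7]
tool_rot: [[0.105, 0.987, 0.126], [-0.63, 0.164, -0.759], [-0.77, 0.0, 0.638]]
contact_force: [0.4, 0.6, -2.9]
gripper_width: 0.028
```

Call:
carry_out(rows=[[0.006,0,0.004,0,0.07,0,0],[0.0125,0,0.0075,0,0.14,0,0],[0.019,0,0.0105,0,0.21,0,0],[0.026,0,0.013,0,0.28,0,0],[0.0325,0,0.0155,0,0.35,0,0]])

```text
time_s: 18.95
tool_pos: [653.3, 173.5, 84.9]
tool_rot: [[0.056, 0.987, 0.153], [-0.332, 0.162, -0.929], [-0.942, 0.001, 0.336]]
contact_force: [-2.4, 1.4, -4.4]
gripper_width: 0.032
```

Call:
carry_out(rows=[[0.0045,0,0.003,0,0.052,0,0],[0.009,0,0.006,0,0.105,0,0],[0.014,0,0.0085,0,0.157,0,0],[0.019,0,0.0105,0,0.21,0,0],[0.024,0,0.0125,0,0.262,0,0]])

```text
time_s: 19.37
tool_pos: [657.2, 152.7, 67.5]
tool_rot: [[0.015, 0.987, 0.161], [-0.082, 0.161, -0.983], [-0.997, 0.002, 0.083]]
contact_force: [2.0, 0.3, -2.1]
gripper_width: 0.028
```

```bash
python3 look.py s17; python3 -c "
from plan import *
print(manip.get_state()['tool_rot'].round(3).tolist())"
```

```text
green px side 0
19.4167 [657.3 147.2  67.3] [-0.5 -3.3 -3.7]
[[0.014, 0.988, 0.154], [-0.083, 0.155, -0.984], [-0.996, 0.001, 0.084]]
```

View pics/s17.png

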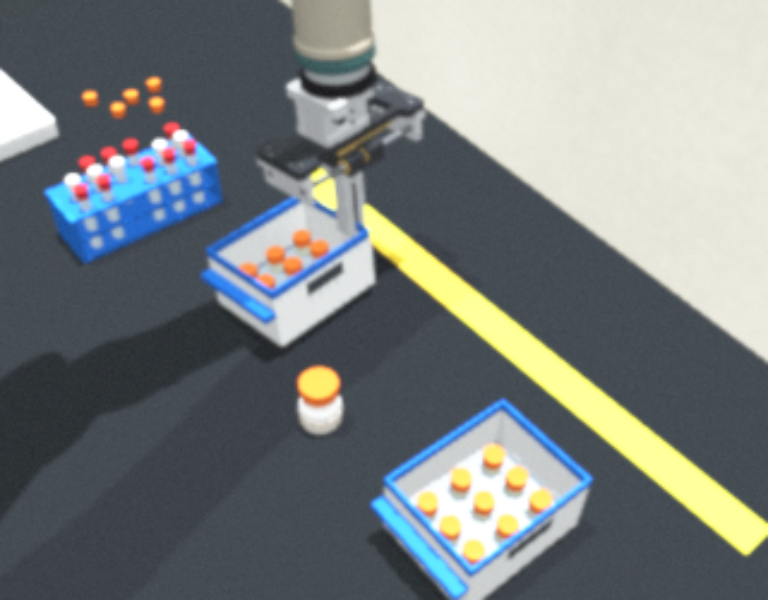

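Call:
carry_out(rows=[[0.0025,0,0.0015,0,0.028,0,0],[0.0045,0,0.003,0,0.055,0,0],[0.0075,0,0.005,0,0.084,0,0],[0.0085,0,0.005,0,0.084,0,0],[0.0085,0,0.005,0,0.084,0,0]])

```text
time_s: 19.83
tool_pos: [658.7, 143.8, 60.0]
tool_rot: [[0.002, 0.987, 0.16], [-0.007, 0.16, -0.987], [-1.0, 0.001, 0.007]]
contact_force: [-0.9, -4.4, 5.3]
gripper_width: 0.029
```

```bash
python3 crates.py; python3 - <<'E'
from h import *
f=manip.grab_frame("side");cv2.imwrite("pics/s18.png",cv2.resize(f["image"][100:230,220:360],(646,600))[:,:,::-1])
E
```

```text
side left 298 [[582.6, 156.5], [141.3, 115.4], 9.1]
side right 568 [[559.2, -186.1], [143.2, 112.3], 2.1]
side jar [504.3  -5.7  55.5]
top left 124 [[584.6, 161.5], [137.3, 110.3], 8.9]
top right 233 [[560.6, -182.0], [140.4, 110.6], 2.0]
top jar [512.5   9.1  58.3]
19.9333 [658.9 144.2  60. ] [-0.6 -5.   5.1]
```

View pics/s18.png

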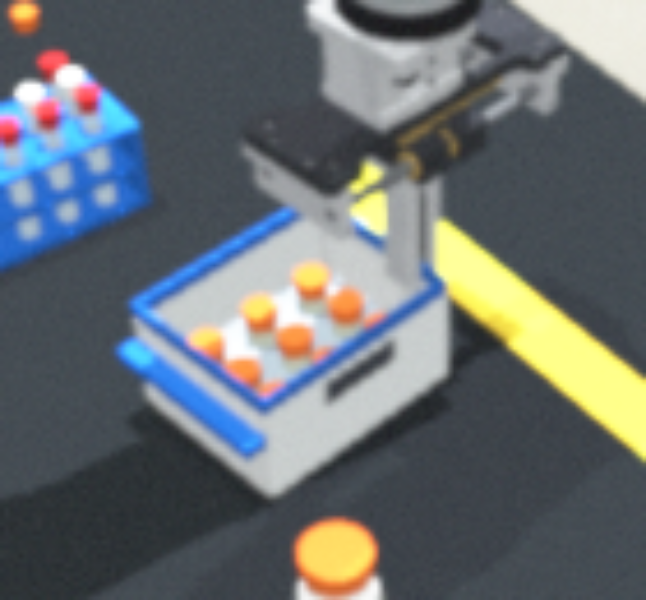

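Flat again. Release, rise, and go round to the near side.

Call:
carry_out(rows=[[0,0,0,0,0,0,30],[0,0,0,0,0,0,30],[-0.03,0,0,0,0,0,30],[-0.07,0,0,0,0,0,40],[-0.09,0,0,0,0,0,60]])

```text
time_s: 20.4
tool_pos: [659.2, 148.9, 152.2]
tool_rot: [[0.004, 0.986, 0.164], [-0.002, 0.164, -0.986], [-1.0, 0.004, 0.003]]
contact_force: [0.5, 0.1, 1.1]
gripper_width: 0.347
```

```bash
python3 - <<'E'
from plan import *
s=manip.get_state();print(s["tool_pos"],s["contact_force"],s["gripper_width"])
P=np.array([659,144,150.]);Q=[462,142,150]
T=lin(P,-80.7,Q,2.9,13,60)+lin(Q,2.9,[462,142,41],2.9,4,60)
p0,R0=P,Rt(-80.7)
for a,b in((0,5),(5,10),(10,14),(14,17)):
    c=T[a:b];print([[float(v) for v in r] for r in rows(c,p0,R0)]);p0,R0=c[-1][0],c[-1][1]
E
python3 crates.py
```

```text
[659.19149472 148.91281257 152.19901475] [0.48230387 0.09860661 1.09176236] 0.34673968591820115
[[0.0, -0.015, -0.0023, -0.112, 0.0, 0.0, 60.0], [0.0, -0.03, -0.0046, -0.224, 0.0, 0.0, 60.0], [0.0, -0.0449, -0.0069, -0.337, 0.0, 0.0, 60.0], [0.0, -0.0599, -0.0092, -0.449, 0.0, 0.0, 60.0], [0.0, -0.0749, -0.0115, -0.561, 0.0, 0.0, 60.0]]
[[0.0, -0.0115, -0.0099, -0.112, 0.0, 0.0, 60.0], [0.0, -0.0229, -0.0198, -0.224, 0.0, 0.0, 60.0], [0.0, -0.0344, -0.0298, -0.337, 0.0, 0.0, 60.0], [0.0, -0.0458, -0.0397, -0.449, 0.0, 0.0, 60.0], [0.0, -0.0573, -0.0496, -0.561, 0.0, 0.0, 60.0]]
[[0.0, -0.0044, -0.0145, -0.112, 0.0, 0.0, 60.0], [0.0, -0.0088, -0.029, -0.224, 0.0, 0.0, 60.0], [0.0, -0.0133, -0.0435, -0.337, 0.0, 0.0, 60.0], [0.0272, -0.0133, -0.0435, -0.337, 0.0, 0.0, 60.0]]
[[0.0272, 0.0, 0.0, 0.0, 0.0, 0.0, 60.0], [0.0545, 0.0, 0.0, 0.0, 0.0, 0.0, 60.0], [0.0818, 0.0, 0.0, 0.0, 0.0, 0.0, 60.0]]
side left 362 [[584.0, 156.5], [144.0, 115.8], 9.1]
side right 587 [[559.2, -186.1], [143.3, 112.2], 2.0]
side jar [506.3  -6.2  56.5]
top left 161 [[586.3, 161.8], [140.8, 110.4], 9.4]
top right 230 [[560.6, -182.1], [140.4, 110.5], 1.9]
top jar [512.2   8.6  58.1]
20.5 [660.7 149.2 153.3] [0.7 0.5 1.1]
```

Call:
carry_out(rows=[[0,-0.015,-0.0025,-0.112,0,0,60],[0,-0.03,-0.0045,-0.224,0,0,60],[0,-0.045,-0.007,-0.337,0,0,60],[0,-0.06,-0.009,-0.449,0,0,60],[0,-0.075,-0.0115,-0.561,0,0,60]])

```text
time_s: 20.92
tool_pos: [580.2, 147.4, 147.6]
tool_rot: [[-0.001, 0.744, 0.668], [-0.004, 0.668, -0.744], [-1.0, -0.004, 0.002]]
contact_force: [0.4, -0.3, 0.5]
gripper_width: 0.6
```

Call:
carry_out(rows=[[0,-0.0115,-0.01,-0.112,0,0,60],[0,-0.023,-0.02,-0.224,0,0,60],[0,-0.0345,-0.03,-0.337,0,0,60],[0,-0.046,-0.0395,-0.449,0,0,60],[0,-0.0575,-0.0495,-0.561,0,0,60]])

```text
time_s: 21.33
tool_pos: [504.4, 146.2, 147.8]
tool_rot: [[-0.001, 0.275, 0.961], [-0.004, 0.961, -0.275], [-1.0, -0.004, -0.0]]
contact_force: [-0.3, 0.0, -0.3]
gripper_width: 0.604
```

Call:
carry_out(rows=[[0,-0.0045,-0.0145,-0.112,0,0,60],[0,-0.009,-0.029,-0.224,0,0,60],[0,-0.0135,-0.0435,-0.337,0,0,60],[0,-0.0135,-0.0435,-0.337,0,0,60]])

```text
time_s: 21.67
tool_pos: [456.3, 145.1, 147.9]
tool_rot: [[-0.005, -0.057, 0.998], [-0.004, 0.998, 0.057], [-1.0, -0.004, -0.005]]
contact_force: [-0.5, 0.0, -0.5]
gripper_width: 0.598
```

```bash
python3 crates.py c20; python3 -c "
from plan import *
print(manip.get_state()['tool_rot'].round(3).tolist())"
```

```text
side left 361 [[584.0, 156.5], [144.0, 115.8], 9.1]
side right 585 [[559.2, -186.1], [143.2, 112.3], 2.1]
side jar [506.3  -4.8  56.9]
top left 131 [[586.8, 161.8], [140.6, 110.4], 9.1]
top right 233 [[560.5, -182.0], [140.6, 110.6], 2.0]
top jar [512.6   7.5  59.6]
21.7667 [460.5 145.2 148.4] [ 0.5 -0.6 -0.3]
[[0.0, -0.049, 0.999], [-0.003, 0.999, 0.049], [-1.0, -0.003, 0.0]]
```

View pics/c20s.png

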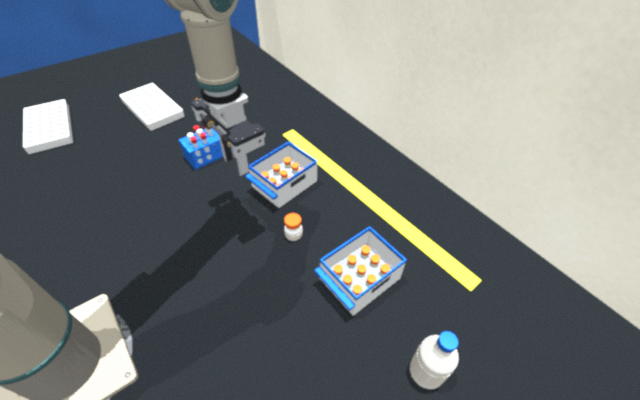

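Call:
carry_out(rows=[[0.03,0,0,0,0,0,60],[0.06,0.002,0,0,0,0,60],[0.09,0.003,0,0,0,0,60],[0.108,0.003,0,0,0,0,60],[0.108,0.003,0.006,0,0,0,60]])

```text
time_s: 22.18
tool_pos: [464.0, 146.8, 37.1]
tool_rot: [[-0.006, -0.05, 0.999], [-0.007, 0.999, 0.05], [-1.0, -0.006, -0.007]]
contact_force: [-0.3, 0.5, 0.7]
gripper_width: 0.604
```

Call:
carry_out(rows=[[0,0,0.006,0,0,0,60],[0,0,0.012,0,0,0,60],[0,0,0.018,0,0,0,60],[0,0,0.024,0,0,0,60],[0,0,0.03,0,0,0,60]])

```text
time_s: 22.6
tool_pos: [492.7, 148.7, 41.3]
tool_rot: [[-0.007, -0.053, 0.999], [-0.005, 0.999, 0.053], [-1.0, -0.005, -0.007]]
contact_force: [-11.0, 0.3, 7.8]
gripper_width: 0.6
```

Call:
carry_out(rows=[[0,0.001,0.005,0,0,0,60],[0,0.002,0.01,0,0,0,60],[0,0.003,0.015,0,0,0,60],[0,0.004,0.02,0,0,0,60],[0,0.005,0.025,0,0,0,60]])

```text
time_s: 23.02
tool_pos: [516.6, 155.5, 41.2]
tool_rot: [[-0.008, -0.053, 0.999], [-0.005, 0.999, 0.053], [-1.0, -0.005, -0.008]]
contact_force: [-8.3, -0.4, 4.2]
gripper_width: 0.601
```

```bash
python3 crates.py; python3 look.py s21 t
```

```text
side left 215 [[605.3, 154.2], [139.3, 115.5], 3.0]
side right 575 [[559.2, -186.1], [143.3, 112.3], 2.0]
side jar [505.3  -6.6  56.1]
top left 104 [[627.4, 160.3], [110.1, 110.7], 2.8]
top right 235 [[560.4, -182.0], [140.9, 110.6], 2.0]
top jar [511.9   7.4  59.3]
23.1167 [519.9 155.5  41.2] [-3.7  0.8 -2.4]
green px side 0
green top 0
23.2167 [520.2 155.4  41.1] [-4.2  1.2  1.4]
```

View pics/s21.png

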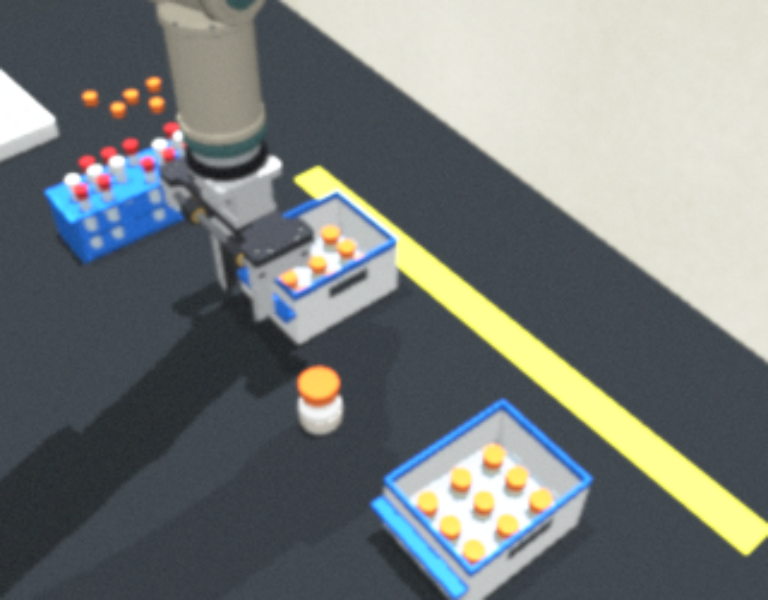

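Call:
carry_out(rows=[[0,0,0.008,0,0,0,60],[0,0,0.016,0,0,0,60],[0,0,0.024,0,0,0,60],[0,0,0.032,0,0,0,60],[0,0,0.039,0,0,0,60]])

```text
time_s: 23.63
tool_pos: [558.1, 156.5, 40.8]
tool_rot: [[-0.004, -0.051, 0.999], [-0.005, 0.999, 0.051], [-1.0, -0.005, -0.004]]
contact_force: [-5.1, 0.3, 0.1]
gripper_width: 0.599
```

```bash
cat > far.py <<'E'
from h import *
for n in("top","side"):
    f=manip.grab_frame(n);W=world(f);H=hsv(f);Z=W[...,2];bl=cv2.inRange(H,(98,120,60),(125,255,255))>0
    m=bl&(Z>72)&(Z<90)&(abs(W[...,1]-163)<85)&(abs(W[...,0]-650)<120)
    P=plane(f,np.argwhere(m)[:,::-1],80).astype(np.float32)
    a=np.radians(2.9);h=np.array([np.cos(a),np.sin(a)]);s=P@h
    print(n,"rim max along tape normal",np.percentile(s,[97,99,100]).round(1),"rect",cv2.minAreaRect(P))
    y=cv2.inRange(H,(22,150,120),(35,255,255))>0;v=np.argwhere(y)
    T=plane(f,v[:,::-1],0.5);st=T@h;k=T[:,1]<60
    print("tape s range",np.percentile(st[k],[1,50,99]).round(1))
s=manip.get_state();print(s["time_s"],s["tool_pos"].round(1),s["contact_force"].round(1))
E
python3 far.py; python3 look.py s22 t
```

```text
top rim max along tape normal [727.5 727.7 727.8] rect ((667.7466430664062, 159.4385986328125), (105.326904296875, 107.33197021484375), 2.691380262374878)
tape s range [719.4 740.1 761. ]
side rim max along tape normal [730.1 730.6 730.8] rect ((651.5668334960938, 155.60789489746094), (144.3995819091797, 115.55535888671875), 2.898991107940674)
tape s range [520.5 541.  718.5]
23.7333 [561.1 156.7  41. ] [-0.8 -1.4 -0.2]
green px side 1
green top 6
23.8333 [561.  156.7  41. ] [-0.9  0.2 -0.9]
```

View pics/s22.png

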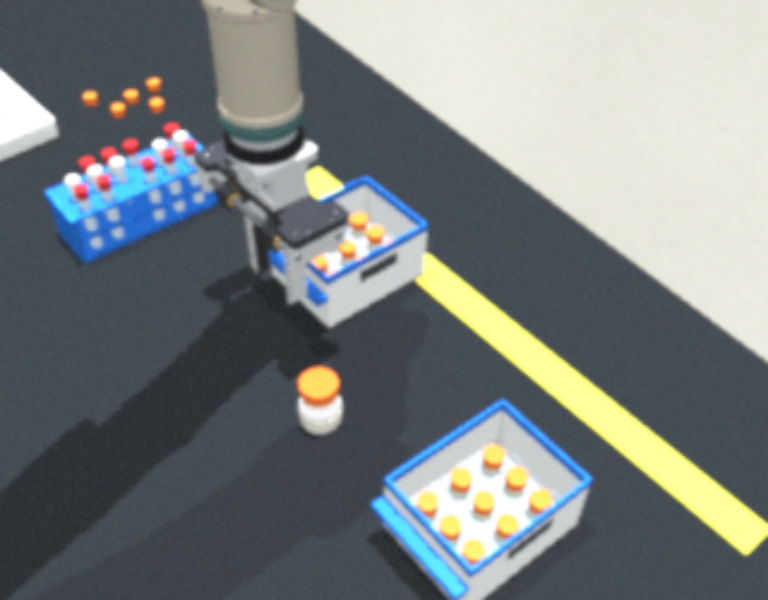

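Call:
carry_out(rows=[[0,0,0.003,0,0,0,60],[0,0,0.006,0,0,0,60],[0,0,0.009,0,0,0,60],[0,0,0.011,0,0,0,60],[0,0,0.011,0,0,0,60]])

```text
time_s: 24.25
tool_pos: [567.4, 157.2, 40.6]
tool_rot: [[-0.006, -0.051, 0.999], [-0.006, 0.999, 0.051], [-1.0, -0.005, -0.006]]
contact_force: [-5.4, -0.0, 1.3]
gripper_width: 0.597
```

Call:
carry_out(rows=[[0,0,-0.015,0,0,0,60],[0,0,-0.045,0,0,0,60],[-0.03,0,-0.075,0,0,0,60],[-0.07,0,-0.1,0,0,0,60],[-0.11,0,-0.12,0,0,0,60]])

```text
time_s: 24.67
tool_pos: [453.9, 152.0, 143.1]
tool_rot: [[-0.0, -0.051, 0.999], [-0.004, 0.999, 0.051], [-1.0, -0.004, -0.0]]
contact_force: [1.1, 0.3, 0.4]
gripper_width: 0.6
```

```bash
python3 far.py; python3 crates.py c23; python3 look.py s23 t
```

```text
top rim max along tape normal [738.4 738.6 738.8] rect ((660.915283203125, 161.1226806640625), (141.07093811035156, 110.84258270263672), 2.882780075073242)
tape s range [719.4 740.1 761. ]
side rim max along tape normal [736.8 737.5 737.9] rect ((658.583251953125, 156.2006072998047), (144.43338012695312, 116.07233428955078), 2.615035057067871)
tape s range [520.5 541.9 718.5]
24.7667 [456.9 153.6 147.6] [ 1.6 -0.1  0.4]
side left 205 [[637.9, 154.5], [104.0, 116.1], 0.7]
side right 563 [[559.2, -186.4], [143.5, 112.5], 1.9]
side jar [504.8  -6.   55.3]
top left 128 [[639.6, 160.2], [98.3, 110.6], 2.9]
top right 232 [[560.5, -181.9], [140.5, 110.8], 2.0]
top jar [513.4   9.3  58.6]
24.8667 [457.5 152.9 144.1] [-0.5 -0.3  0. ]
green px side 0
green top 0
24.9667 [456.5 152.2 142.1] [-0.8 -0.5 -0.3]
```

View pics/s23.png

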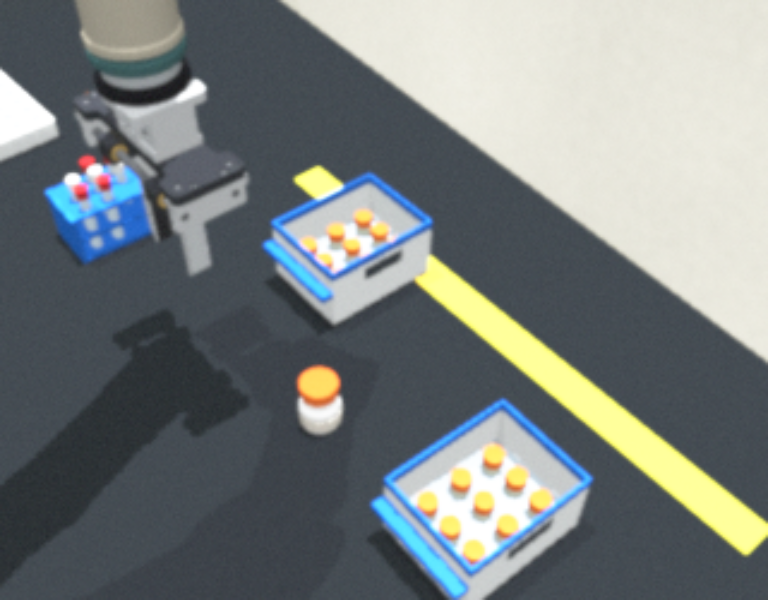

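View pics/s23t.png

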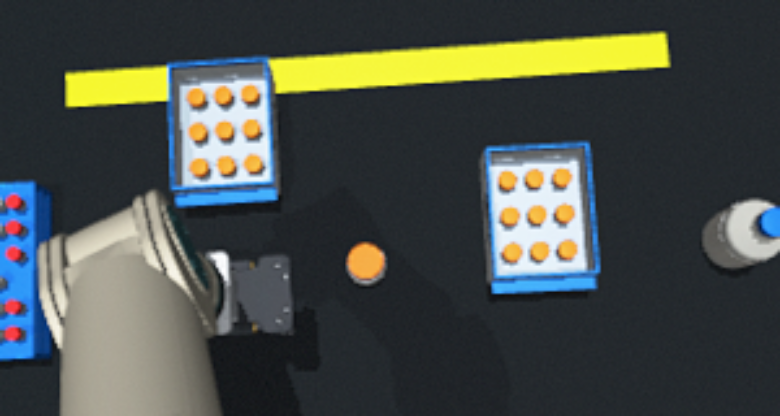

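```bash
python3 - <<'E'
from station import manip
print(manip.close_job())
E
```

```text
the job is handed in; nothing more can be done
None
```

The stamped crate is the left one. Its far edge now stands on the yellow tape, square to it, and the job was handed in at about 25 s.

**Tipping:** I tipped the left crate to about 70°, then the right to about 71°. Each was pulled at the far wall with the fingertips, then let gently down flat.

**An extra step you did not ask for:** both cameras are on the robot's side, so neither could see an underside during these tips. To find the stamp I pinched the left crate's far wall and tilted it about 56° on its left edge. That edge stayed on the bench, as far as the pictures and light contact forces show. The green stamp came into view, and I lowered the crate again. I never viewed the right crate's underside; I took it as unstamped because only one crate carries the stamp.

**Pushing:** I pushed the left crate at its grip ledge. In the top camera its far edge ends within about 2 mm of the tape's centre line, at 2.9° against the tape's 2.9°. The side camera agrees to about 1 mm and 0.3°.

**Other objects:**
- The right crate crept about 10 mm towards the robot while it was tipped, and I left it there.
- The jar, bottle and rack were not touched, as far as the pictures show. Only the jar's position was measured again. The top camera put it within about 5 mm of its first reading; the side camera's readings sit some 10–15 mm off the top camera's.
- At hand-in the robot was touching nothing.

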